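Probe the seam of an exhaust pipe, then hang its straps

ROBOT

A 6-joint arm with a two-finger parallel gripper is mounted at the origin on the work surface. World frame = base frame: x ahead of the robot, y to its left, z up, the work surface at z = 0. Lengths are in mm, angles in rad, forces in N, time in s.
With the tool pointing down it reaches from about 325 to 925 mm from the base axis. Payload 3.1 kg.
Tool frame: the origin (TCP) lies at the very end of the fingers, on their centre line; the grasp point (between the pads) lies 19 mm behind it; z points along the fingers, x is the direction in which the jaws open and shut, and the axes are right-handed (so a half turn about z gives the same grasp; the last joint's range is limited). The gripper opens to 85 mm and grips with 20 to 120 N. Pads are 22 mm wide; open, the fingers measure 114 mm over their backs; the gripper's body (76 mm by 85 mm) begins 54 mm behind the grasp point. The pads swing forward as they close: fully open they stand 13 mm farther back than shut.
Start: joints at [-1.255, 0.217, 1.613, -0, 1.311, -0.112], TCP at [259.315, -568.678, 231.3] pointing down, gripper open.
Joint ranges: [-2.75, 2.75], [-0.78, 2.1], [0.31, 2.55], [-1.13, 4.27], [0.13, 2.63], [-2.58, 2.58]. Speed limits (rad/s): [2.79, 2.79, 3.14, 3.14, 3.14, 3.14].

INTERFACE

Orientations are given as a rotation vector (axis times angle).
In Python, from plant import status, eyes, workorder gives the robot as it stands. The module is installed in compiled form; this text tells all that it offers.
- The arm moves only by the tool carry_out, never from a script. Its argument "moves" is one flat list of numbers, 7 for each row, row after row: the shift along the world's x, y, z each as a share of 30 cm, from -1 to 1, then the turn, a rotation vector about the world's x, y, z each as a share of 180 degrees, from -1 to 1, then the gripper's target within -1 to 1 (shut at 1, half-way at 0, fully open at -1). A call has 1 to 12 rows; each row is the pose to reach, as a shift and turn from the pose commanded when the call began, turning the shorter way round; what a row does not reach only later rows make up. A row lasts 1/10 s, in which the tool goes at most 50 mm and 8.59 degrees, less where a joint would pass 70% of its speed; a pose out of reach is approached as far as the arm can. A call with a number of a shift or a turn outside -1 to 1 is refused whole. A call with a gripper value outside its range is refused whole. The fingers move at their own pace and stop on an object; "force" is the grip in N (left out, the last holds). Time passes only in rows, so rows that repeat a pose let the fingers close. It gives the time, the measured TCP pose, the force and the opening at its end, in the units of the state.
- status.get_state(): the state, without advancing time (a new reading comes with each control period).
- eyes.get_image(name): name is "scene" or "side" or "wrist"; returns a dict with "frame" (420x560x3 uint8, red, green, blue), "vertical_fov" (degrees; the focal length in pixels is half the picture's height over the tangent of half this angle, whatever the lens; pixels are square), "cx", "cy" (the principal point, pixels), "pose" (4x4, takes a point from camera to world coordinates); the wrist camera has in their place "T_tool_cam" (4x4, takes a point from camera to tool coordinates, whose origin is the TCP and whose axes are the tool frame's). Camera axes: x right, y up, looking along -z (the intrinsics and any distortion apply to the point x, -y, -z); pixel columns grow to the right and rows downward; lengths in mm; the calibration is good to about 2 mm. A picture is of the moment at which its call begins: read the wrist's pose just before it. There is no depth.
- workorder.hand_in(): hands the job in, once; it reports no verdict.
Trained networks look in the newest picture that a camera, given by its name, has taken for a name from the list of things; names that differ only in an ending like _2 or _b are one class to them, and where a whole thing is asked for, a point or a joint stands for the part that bears it (a point fixed in the world has none). Each returns a list of dicts, best first, with "p" (0 to 1); they miss things now and then, are a little off and sometimes report something else, mostly with a low value. They report only what shows in the picture. A call takes as long as a camera call. They do not tell look-alikes from the thing itself.
- eyes.spot_in(camera, query): "at" ([x, y, z] in mm, in world coordinates, good to about 4 mm: the middle of the surface that is visible of it).
The state is a dict: "t": time; "q": joint angles; "qd": joint speeds; "tau": joint torques, N m; "tcp_pos": TCP position; "orientation": TCP orientation; "contact_force": force on the tool from outside, world axes, zero at the start; "ft_torque": the same for the moment, N m; "opening": finger opening in mm.
Only numpy, scipy, OpenCV 4.12 (cv2) and the standard library are available. Lean on these libraries where they do the work, as an engineer would, in place of code of your own. Each camera call takes 0.05 s, during which the arm holds its last target.

TASK

Take the probe wand from its holder and, lightly and in one slow pass (no faster than about 5 cm a second, without lifting out on the way), run its tip down in the seam channel on top of the bent exhaust pipe, from just inside the flange to the plain end; then stand the wand back in its holder, tip down. Hang every saddle strap that stands on the bench over the pipe, upright, squarely astride a straight part (not on the elbow) with its crown resting on the seam. Leave the can, the bearing and the battery where they are.

Things in the scene. Friction and masses are not known exactly. Their poses are not given: they have to be found in the camera images.
- wand: seam probe: a wand upright in its holder, tip down, 162 mm long, 0.12 kg. Origin at the tip's end, z up along the wand. Tip 6 mm diameter for 20 mm, then a 14 mm shaft; a 42 mm round collar from 80 to 88 mm; above it a black square handle, 24 by 24 mm (faces across x and y), from 88 to 162 mm.
- wand_tip (a point): the end of the wand's tip (same as the wand's origin)
- holder: grey steel stand, fixed, 76 by 76 mm, 90 mm high; origin under its centre at bench level, z up. Its top plate has a 26 mm square hole in the centre for the wand's shaft; the wand's collar rests on the plate, so the parked wand's tip is 10 mm above the bench.
- pipe: bent steel exhaust pipe, 50 mm diameter, level, fixed on three stands at the elbow and both ends (posts 30 mm wide, hidden under the pipe; base plates 90 mm wide, 8 mm high). Origin: bench level under the elbow, z up. Its halves meet at a 30 degree bend, both leaning to the robot. Along its top two dark ridges, 6 mm wide, leave a seam channel 12 mm wide on the centre line.
- pipe_a: flanged half of the pipe, 190 mm long, then a round flange, 84 mm diameter (x = 190 to 200 mm). Origin: on the pipe axis (125 mm above the bench) at the elbow; x along this half, away from the elbow, z up. Floor of the seam channel at z = 25 mm, ridge tops at z = 32 mm. A strap hangs well with its middle from x = 40 to 150 mm (two, 75 mm or more apart, fit on one half).
- pipe_b: plain half of the pipe, 190 mm long, its end open and plain. Origin: on the pipe axis (125 mm above the bench) at the elbow; x along this half, away from the elbow, z up. Floor of the seam channel at z = 25 mm, ridge tops at z = 32 mm. A strap hangs well with its middle from x = 40 to 150 mm (two, 75 mm or more apart, fit on one half).
- seam_0 (a point): point on the floor of the seam channel: flanged half, 160 mm from the elbow: the start of the pass
- seam_1 (a point): point on the floor of the seam channel: flanged half, 105 mm from the elbow
- seam_2 (a point): point on the floor of the seam channel: flanged half, 50 mm from the elbow
- seam_3 (a point): point on the floor of the seam channel: at the elbow
- seam_4 (a point): point on the floor of the seam channel: plain half, 50 mm from the elbow
- seam_5 (a point): point on the floor of the seam channel: plain half, 105 mm from the elbow
- seam_6 (a point): point on the floor of the seam channel: plain half, 160 mm from the elbow: the end of the pass
- strap_0: steel saddle strap, an arch of bar on two thick feet. Origin: centre between the feet, underside; z up, x from foot to foot (116 mm), y along its width (bar 46 mm, feet 68 mm). Opening 62 mm wide; underside of the crown at z = 80 mm, top 85 mm. On the crown a lug to hold: 12 mm thick (x), 36 mm long (y), z = 84 to 120 mm. Some 0.35 kg. Hung, its crown rests on the seam ridges: origin 77 mm above the bench, y along the pipe.
- strap_1: another saddle strap, the same as strap_0 in shape, size and axes; any one strap may be absent (None)
- strap_2: another saddle strap, the same as strap_0 in shape, size and axes; any one strap may be absent (None)
- oil_can: bystander: a grey can, 66 mm diameter, 160 mm high; origin under its centre
- bearing: bystander: a dark bearing ring, 90 mm diameter, 25 mm high, lying flat; origin under its centre
- battery: bystander: a black battery, 90 x 130 mm, about 99 mm high; origin under its centre
Mind the look-alikes: they are no part of the job. What is shaped like the strap_2 but blue is not meant. What is shaped like the strap_0 but turquoise is not meant.

How it is judged (in metres and radians):
On the way, in this order (a step that is already met when the one before it is completed fails the run):
1. wand tip down in the seam channel at seam_0 (horizontal distance between wand_tip and seam_0 below 0.007 m and z of wand_tip in the frame of pipe_a between 0.018 and 0.03 m), for 0.1 s.
2. wand tip down in the seam channel at seam_1 (horizontal distance between wand_tip and seam_1 below 0.007 m and z of wand_tip in the frame of pipe_a between 0.018 and 0.03 m), for 0.1 s.
3. wand tip down in the seam channel at seam_2 (horizontal distance between wand_tip and seam_2 below 0.007 m and z of wand_tip in the frame of pipe_a between 0.018 and 0.03 m), for 0.1 s.
4. wand tip down in the seam channel at seam_3 (horizontal distance between wand_tip and seam_3 below 0.007 m and z of wand_tip in the frame of pipe_a between 0.018 and 0.03 m), for 0.1 s.
5. wand tip down in the seam channel at seam_4 (horizontal distance between wand_tip and seam_4 below 0.007 m and z of wand_tip in the frame of pipe_a between 0.018 and 0.03 m), for 0.1 s.
6. wand tip down in the seam channel at seam_5 (horizontal distance between wand_tip and seam_5 below 0.007 m and z of wand_tip in the frame of pipe_a between 0.018 and 0.03 m), for 0.1 s.
7. wand tip down in the seam channel at seam_6 (horizontal distance between wand_tip and seam_6 below 0.007 m and z of wand_tip in the frame of pipe_a between 0.018 and 0.03 m), for 0.1 s.
At the end, for the whole second after the job is handed in: Each strap present hangs over the pipe: height within 5 mm, within 12 mm of its centre line, 25-180 mm from the elbow, 0.25 rad of square, 0.15 rad of upright; the wand is in its holder, collar on the plate (6 mm), 12 mm of centre, 0.1 rad of upright (((x of strap_0 in the frame of pipe_a between 0.025 and 0.18 m and z of strap_0 in the frame of pipe_a between -0.053 and -0.042 m and angle between the y axis of strap_0 and the x axis of pipe_a, either way round below 0.25 rad and y of strap_0 in the frame of pipe_a between -0.012 and 0.012 m) or (x of strap_0 in the frame of pipe_b between 0.025 and 0.18 m and z of strap_0 in the frame of pipe_b between -0.053 and -0.042 m and angle between the y axis of strap_0 and the x axis of pipe_b, either way round below 0.25 rad and y of strap_0 in the frame of pipe_b between -0.012 and 0.012 m)) and angle between each of strap_0, strap_1, strap_2's own z axis and vertical below 0.15 rad and ((x of strap_1 in the frame of pipe_a between 0.025 and 0.18 m and z of strap_1 in the frame of pipe_a between -0.053 and -0.042 m and angle between the y axis of strap_1 and the x axis of pipe_a, either way round below 0.25 rad and y of strap_1 in the frame of pipe_a between -0.012 and 0.012 m) or (x of strap_1 in the frame of pipe_b between 0.025 and 0.18 m and z of strap_1 in the frame of pipe_b between -0.053 and -0.042 m and angle between the y axis of strap_1 and the x axis of pipe_b, either way round below 0.25 rad and y of strap_1 in the frame of pipe_b between -0.012 and 0.012 m)) and ((x of strap_2 in the frame of pipe_a between 0.025 and 0.18 m and z of strap_2 in the frame of pipe_a between -0.053 and -0.042 m and angle between the y axis of strap_2 and the x axis of pipe_a, either way round below 0.25 rad and y of strap_2 in the frame of pipe_a between -0.012 and 0.012 m) or (x of strap_2 in the frame of pipe_b between 0.025 and 0.18 m and z of strap_2 in the frame of pipe_b between -0.053 and -0.042 m and angle between the y axis of strap_2 and the x axis of pipe_b, either way round below 0.25 rad and y of strap_2 in the frame of pipe_b between -0.012 and 0.012 m)) and horizontal distance between each of wand_tip, wand and holder below 0.012 m and z of wand in the frame of holder between 0.004 and 0.016 m and angle between wand's own z axis and vertical below 0.1 rad and linear speed of wand below 0.02 m/s); the robot touches nothing.
It fails at once if the wand moves faster than 90 mm/s while its tip is down in the seam channel (((x of wand_tip in the frame of pipe_a between 0 and 0.17 m and z of wand_tip in the frame of pipe_a between 0.018 and 0.03 m and y of wand_tip in the frame of pipe_a between -0.008 and 0.008 m) or (x of wand_tip in the frame of pipe_b between 0 and 0.17 m and z of wand_tip in the frame of pipe_b between 0.018 and 0.03 m and y of wand_tip in the frame of pipe_b between -0.008 and 0.008 m)) and linear speed of wand above 0.09 m/s).
It fails at once if the tip is lifted out of the channel part way along the seam ((x of wand_tip in the frame of pipe_a between -0.005 and 0.135 m and z of wand_tip in the frame of pipe_a between 0.04 and 0.06 m and y of wand_tip in the frame of pipe_a between -0.02 and 0.02 m) or (x of wand_tip in the frame of pipe_b between -0.005 and 0.135 m and z of wand_tip in the frame of pipe_b between 0.04 and 0.06 m and y of wand_tip in the frame of pipe_b between -0.02 and 0.02 m)).
It fails at once if the wand is pressed on the pipe with more than 30 N (contact force between wand and pipe above 30 N).
It fails at once if the can, the bearing or the battery is moved more than 20 mm (distance of any of oil_can, bearing, battery from where it was at the start of the episode above 0.02 m).
Of strap_0, strap_1, strap_2 only 2 to 3 are there at a start; the rules pass over those that are not, and their reading is None.
At some moment in a run one of strap_0, strap_1, strap_2 may be knocked a few centimetres aside while the robot is not near it.
It also fails if it takes over 208 s, if anything falls off the work surface, if the arm or the gripper's body presses on something with over 40 N, if the wrist force passes 120 N, or if a joint passes its speed limit or range.

## Working session

There is one attempt and no reset: what is moved stays moved. The work goes in short steps, Python scripts to look and compute and a tool call to move; the robot and the scene stay as the last step left them, time stands still between calls to the robot, and variables do not carry over. Pictures are saved under pics/ and viewed, and the job is handed in when it is done.

Besides the shell and the picture viewer there is one more tool, called after "Request:" in YAML: its name, and indented under it one key for each argument. carry_out: Moves the arm, as the interface text tells. Shift numbers are shares of 30 cm and turn numbers shares of 180 degrees, none past 1 either way. Its arguments: {"type":"object","properties":{"moves":{"type":"array","items":{"type":"number","minimum":-1,"maximum":1}},"force":{"type":"number"}},"required":["moves"]}

```bash
mkdir -p pics
cat > h.py <<'E'
import numpy as np, cv2
from plant import status, eyes, workorder
def snap(name,fn):
    s=status.get_state(); im=eyes.get_image(name)
    cv2.imwrite('pics/'+fn,im['frame'][:,:,::-1]); return s,im
E
python3 - <<'E'
from h import *
print(status.get_state())
for n in ['scene','side','wrist']:
    s,im=snap(n,n+'0.png')
    print(n,{k:(v if k!='frame' else v.shape) for k,v in im.items()})
    for q in ['wand','holder','pipe','strap_0','oil_can','bearing','battery','wand_tip','pipe_a','pipe_b']:
        try: print(q,[(np.round(d['at']).tolist(),round(d['p'],2)) for d in eyes.spot_in(n,q)])
        except Exception as e: print(q,e)
E
```

```text
{'t': 0.0, 'q': array([-1.25521414e+00,  2.17765757e-01,  1.61493720e+00, -2.05309508e-05,
        1.31127227e+00, -1.12202425e-01]), 'qd': array([-4.57247117e-04,  1.84791048e-03,  3.68797553e-04, -1.09819521e-04,
        2.38520104e-06,  1.33947588e-03]), 'tau': array([ 3.17755521e-04, -3.96851349e+01, -3.03850973e+01, -1.75388336e-04,
        9.76536336e-03, -1.58996261e-06]), 'tcp_pos': array([ 259.04499683, -567.89749035,  229.95946115]), 'orientation': array([-2.64110448,  1.69847155,  0.00291964]), 'contact_force': array([ 0.30279324,  0.23192019, -0.15138427]), 'ft_torque': array([-0.0088935 ,  0.01222067,  0.09436416]), 'opening': 85.66799096980432}
scene {'frame': (420, 560, 3), 'vertical_fov': 44.29897131640241, 'cx': 278.5205112407778, 'cy': 203.09856787229407, 'pose': array([[-4.94570142e-01, -5.70546962e-01,  6.55649707e-01,
         1.38461045e+03],
       [ 8.69117769e-01, -3.29765210e-01,  3.68631538e-01,
         5.05558358e+02],
       [ 5.88885918e-03,  7.52150963e-01,  6.58964529e-01,
         1.04182397e+03],
       [ 0.00000000e+00,  0.00000000e+00,  0.00000000
[... 1959 characters left out ...]
, -19.0, 127.0], 0.56)]
pipe_b [([629.0, 152.0, 135.0], 0.93), ([626.0, -168.0, 128.0], 0.93), ([624.0, -19.0, 127.0], 0.56)]
wrist {'frame': (420, 560, 3), 'vertical_fov': 61.39091964012698, 'cx': 281.7876624928197, 'cy': 213.58051588458204, 'T_tool_cam': array([[ 9.99999391e-01,  1.10346245e-03,  3.24530720e-05,
         1.78829096e+00],
       [ 1.07277984e-03, -9.64418199e-01, -2.64379249e-01,
        -6.67064287e+01],
       [-2.60434240e-04,  2.64379123e-01, -9.64418795e-01,
        -1.43232112e+02],
       [ 0.00000000e+00,  0.00000000e+00,  0.00000000e+00,
         1.00000000e+00]])}
wand []
holder []
pipe []
strap_0 []
oil_can []
bearing []
battery []
wand_tip []
pipe_a []
pipe_b []
```

View pics/scene0.png

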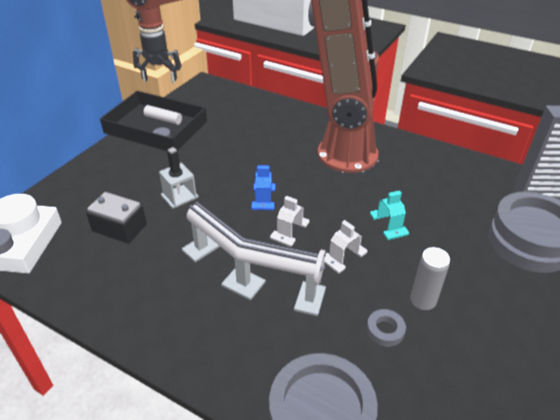

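View pics/side0.png

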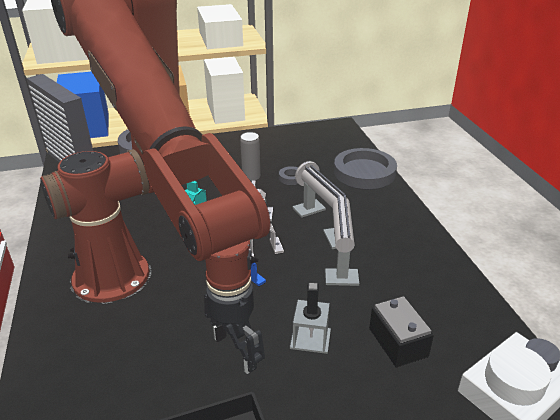

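View pics/wrist0.png

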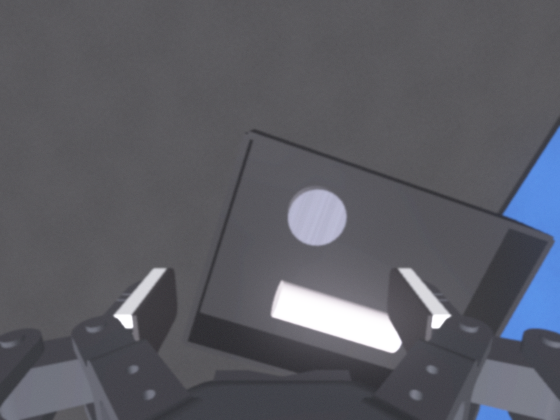

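The scene view shows the wand in its holder at (175,175), the pipe from (195,212) through (243,242) to the flange at (318,262), and silver straps at (290,220) and (347,245). It also shows a blue look-alike at (263,188), a turquoise one at (393,215), the can at (430,278), the bearing at (387,326) and the battery at (117,215).

```bash
cat >> h.py <<'E'
from scipy.spatial.transform import Rotation as Rn
def K(im):
    f=im['frame'].shape[0]/2/np.tan(np.radians(im['vertical_fov'])/2); return f,im['cx'],im['cy']
def campose(im,s=None):
    if 'pose' in im: return im['pose']
    T=np.eye(4);T[:3,:3]=Rn.from_rotvec(s['orientation']).as_matrix();T[:3,3]=s['tcp_pos'];return T@im['T_tool_cam']
def tow(im,P,px,z):
    f,cx,cy=K(im);px=np.atleast_2d(px).astype(float)
    d=np.c_[(px[:,0]-cx)/f,-(px[:,1]-cy)/f,-np.ones(len(px))]@P[:3,:3].T
    o=P[:3,3];return o+d*((z-o[2])/d[:,2])[:,None]
def proj(im,P,X):
    f,cx,cy=K(im);c=(np.atleast_2d(X)-P[:3,3])@P[:3,:3];return np.c_[cx+f*c[:,0]/-c[:,2],cy-f*c[:,1]/-c[:,2]]
E
python3 - <<'E'
from h import *
s,im=snap('scene','s1.png'); P=campose(im)
f=im['frame'][:,:,::-1][140:320,150:420]; cv2.imwrite('pics/s1c.png',cv2.resize(f,None,fx=2.9,fy=2.9,interpolation=cv2.INTER_CUBIC))
print([k for k in im])
print(tow(im,P,[[243,242]],157),tow(im,P,[[195,212]],150),tow(im,P,[[318,255]],167),tow(im,P,[[174,150]],172))
E
```

```text
['frame', 'vertical_fov', 'cx', 'cy', 'pose']
[[669.70277282   6.84718684 157.        ]] [[ 634.8109805  -161.95322501  150.        ]] [[626.66318021 185.0956349  167.        ]] [[ 467.87083866 -358.17149119  172.        ]]
```

View pics/s1c.png

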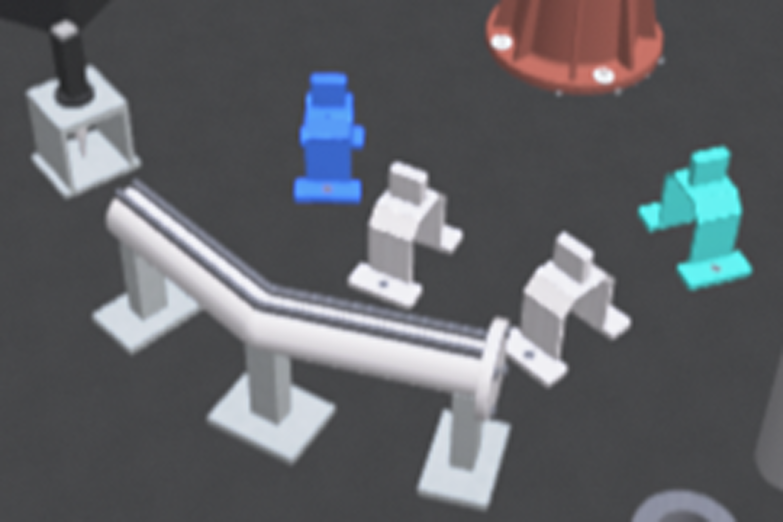

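Request:
carry_out:
  moves: [0, 0, 0.3, 0, 0, 0, -1, 0.1, 0.2, 0.5, 0, 0, -0.04, -1, 0.2, 0.4, 0.57, 0, 0, -0.08, -1, 0.3, 0.6, 0.57, 0, 0, -0.12, -1, 0.4, 0.8, 0.57, 0, 0, -0.136, -1, 0.4, 1, 0.57, 0, 0, -0.136, -1, 0.4, 1, 0.57, 0, 0, -0.136, -1, 0.4, 1, 0.57, 0, 0, -0.136, -1]

```text
t: 2.5
tcp_pos: [376.1, -278.2, 401.2]
orientation: [-2.221, 2.221, -0.001]
contact_force: [1.3, 0.5, -0.8]
opening: 85.2
```

Request:
carry_out:
  moves: [0.1, 0.2, 0, 0, 0, 0, -1, 0.2, 0.4, 0, 0, 0, 0, -1, 0.3, 0.6, 0, 0, 0, 0, -1, 0.4, 0.8, 0, 0, 0, 0, -1, 0.4, 0.9, 0, 0, 0, 0, -1, 0.4, 0.9, 0, 0, 0, 0, -1, 0.4, 0.9, 0, 0, 0, 0, -1, 0.4, 0.9, 0, 0, 0, 0, -1, 0.4, 0.9, 0, 0, 0, 0, -1]

```text
t: 3.4
tcp_pos: [495.6, -10.9, 400.7]
orientation: [2.221, -2.221, 0.0]
contact_force: [-0.2, 0.4, -0.2]
opening: 85.4
```

Run:
```python
from h import *
s,im=snap('wrist','w1.png');P=campose(im,s);print(s['tcp_pos'],Rn.from_rotvec(s['orientation']).as_matrix().round(3))
for q in ['wand','holder','pipe','strap_0','oil_can','bearing','battery']:
    print(q,[(np.round(d['at']).tolist(),round(d['p'],2)) for d in eyes.spot_in('wrist',q)])
```

```text
[495.61521113 -10.86543969 400.65752366] [[-0.    -1.    -0.   ]
 [-1.     0.    -0.001]
 [ 0.001  0.    -1.   ]]
wand [([468.0, -350.0, 100.0], 0.83), ([633.0, 124.0, 148.0], 0.72)]
holder [([471.0, -341.0, 60.0], 0.91)]
pipe [([633.0, 18.0, 144.0], 0.98), ([632.0, 126.0, 145.0], 0.87), ([636.0, -103.0, 147.0], 0.67)]
strap_0 [([365.0, -120.0, 68.0], 0.94), ([455.0, 6.0, 78.0], 0.74), ([467.0, 181.0, 73.0], 0.66), ([295.0, 271.0, 6.0], 0.66), ([472.0, -353.0, 95.0], 0.45)]
oil_can [([486.0, 392.0, 20.0], 0.88)]
bearing [([613.0, 344.0, 25.0], 0.89)]
battery [([639.0, 124.0, 149.0], 0.7), ([660.0, -357.0, 32.0], 0.67)]
```

View pics/w1.png

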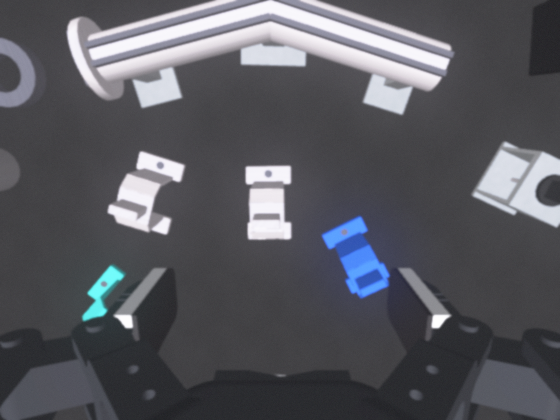

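The wrist view shows the pipe along the top, with the elbow at (272,10), the flange at (85,55) and the plain end at (445,65). The silver straps are at (147,195) and (268,200), blue at (357,257), turquoise at (103,292) and the holder at (530,185). I'll look at the pipe more closely.

Request:
carry_out:
  moves: [0.16, 0, 0, 0, 0, 0, -1, 0.32, 0, 0, 0, 0, 0, -1, 0.48, 0.03, -0.1, 0, 0, 0, -1, 0.55, 0.03, -0.16, 0, 0, 0, -1, 0.55, 0.03, -0.16, 0, 0, 0, -1, 0.55, 0.03, -0.16, 0, 0, 0, -1, 0.55, 0.03, -0.16, 0, 0, 0, -1]

```text
t: 4.5
tcp_pos: [660.6, -1.3, 354.4]
orientation: [-2.221, 2.22, -0.002]
contact_force: [0.1, -0.2, 0.4]
opening: 85.2
```

Run:
```python
from h import *
s,im=snap('wrist','w2.png');P=campose(im,s);print(s['tcp_pos'],s['orientation'])
import pickle;pickle.dump((s,im),open('w2.pkl','wb'))
cv2.imwrite('pics/w2c.png',cv2.resize(im['frame'][100:340,:,::-1],(800,343),interpolation=cv2.INTER_CUBIC))
```

```text
[660.63506526  -1.33021765 354.43822769] [-2.22092746  2.22034868 -0.00244865]
```

View pics/w2.png

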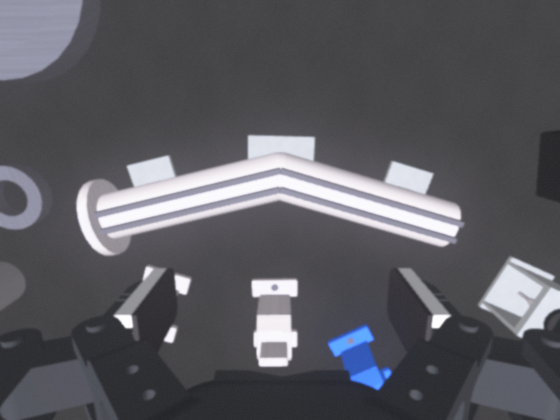

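```bash
cat > fitpipe.py <<'E'
from h import *
from scipy.optimize import least_squares, minimize
from scipy.ndimage import map_coordinates
def pts(p,side,off,ts,z):
    x,y,th=p; a=th+ (np.radians(15) if side=='a' else -np.radians(15)); 
    base=np.pi/2 if side=='a' else -np.pi/2
    a=base+a; d=np.array([np.cos(a),np.sin(a)]); n=np.array([-d[1],d[0]])
    q=np.array([x,y])+np.outer(ts,d)+off*n
    return np.c_[q,np.full(len(ts),z)]
def fit(im,P,p0,tmax=150):
    g=cv2.cvtColor(im['frame'],cv2.COLOR_RGB2GRAY).astype(float); g=cv2.GaussianBlur(g,(0,0),.7)
    ts=np.linspace(12,tmax,80)
    def cost(p):
        c=0
        for s in 'ab':
            for off,z,w in [(-9,157,1),(9,157,1),(0,150,-2)]:
                uv=proj(im,P,pts(p,s,off,ts,z)); c+=w*map_coordinates(g,[uv[:,1],uv[:,0]],order=1,mode='nearest').mean()
        return c
    best=None
    for dx in np.arange(-30,31,3):
        for dy in (-8,0,8):
            for t in (-.08,-.04,0,.04,.08):
                p=np.array(p0)+[dx,dy,t]; c=cost(p)
                if best is None or c<best[0]: best=(c,p)
    r=minimize(lambda u:cost(u*[1,1,.01]),best[1]/[1,1,.01],method='Nelder-Mead',options=dict(xatol=.01,fatol=.01,maxiter=2000))
    return r.x*[1,1,.01],r.fun,cost
E
python3 - <<'E'
from fitpipe import *
import pickle
s,im=pickle.load(open('w2.pkl','rb'));P=campose(im,s)
p,c,cost=fit(im,P,[665,5,0]);print(p,c)
o=cv2.resize(im['frame'][:,:,::-1],None,fx=3,fy=3,interpolation=cv2.INTER_CUBIC)
for sd in 'ab':
    for off,z,col in [(-9,157,(0,0,255)),(9,157,(0,0,255)),(0,150,(0,255,0))]:
        for u in proj(im,P,pts(p,sd,off,np.arange(0,191,10),z)): cv2.circle(o,tuple(int(v*3+1) for v in u),2,col,-1)
cv2.imwrite('pics/w2f.png',cv2.resize(o[420:760,200:1420],(800,223)))
cv2.imwrite('pics/w2a.png',o[430:760,220:1000]);cv2.imwrite('pics/w2b.png',o[430:760,720:1420])
E
```

```text
[ 6.52136518e+02 -5.54797159e-01 -2.63142839e-02] -466.59280467921917
```

View pics/w2a.png

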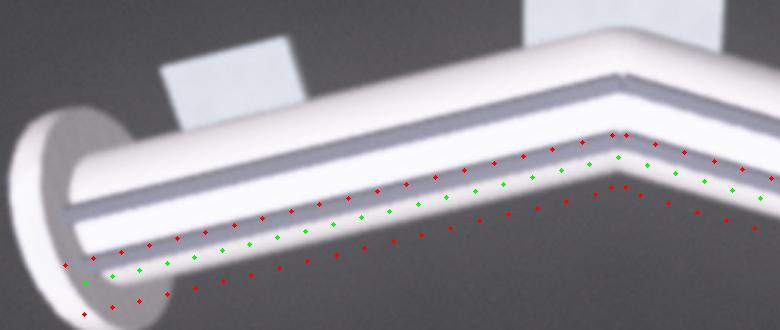

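View pics/w2b.png

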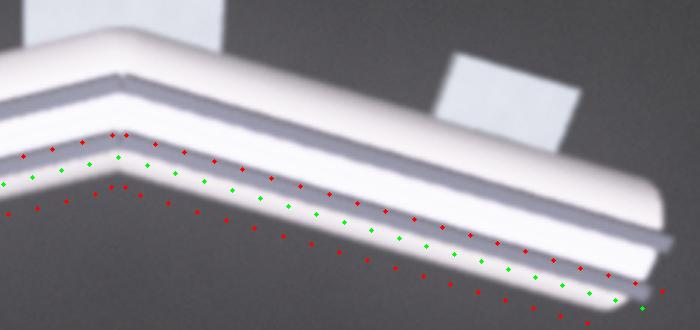

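```bash
sed -i 's/np.arange(-30,31,3)/np.arange(-6,7,2)/' fitpipe.py
python3 - <<'E'
from fitpipe import *
import pickle
s,im=pickle.load(open('w2.pkl','rb'));P=campose(im,s)
p,c,cost=fit(im,P,[670,0,0]);print(p,c)
o=cv2.resize(im['frame'][:,:,::-1],None,fx=3,fy=3,interpolation=cv2.INTER_CUBIC)
for sd in 'ab':
    for off,z,col in [(-9,157,(0,0,255)),(9,157,(0,0,255)),(0,150,(0,255,0))]:
        for u in proj(im,P,pts(p,sd,off,np.arange(0,191,10),z)): cv2.circle(o,tuple(int(v*3+1) for v in u),2,col,-1)
cv2.imwrite('pics/w2a.png',o[430:760,220:1000]);cv2.imwrite('pics/w2b.png',o[430:760,720:1420])
E
```

```text
[ 6.70496128e+02 -1.29500576e+00 -2.64219957e-02] -403.3832025179569
```

View pics/w2a.png

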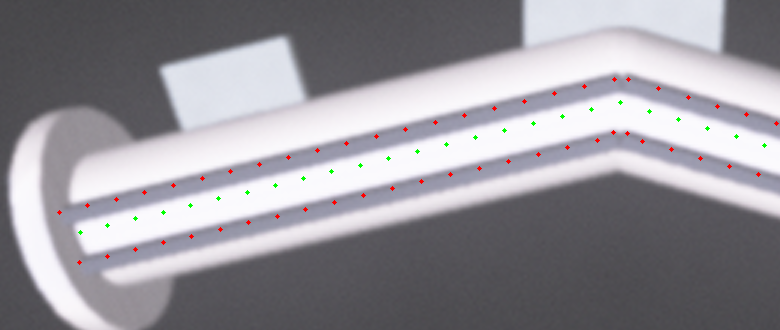

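View pics/w2b.png

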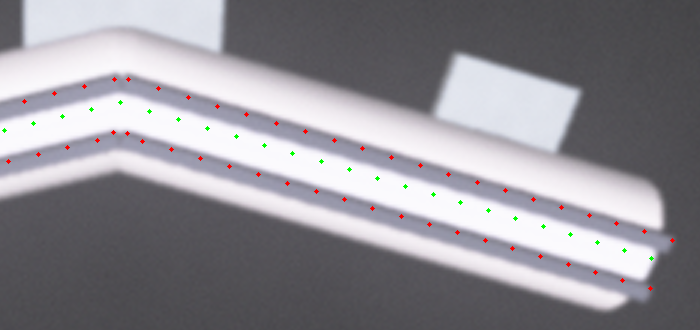

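Request:
carry_out:
  moves: [-0.07, -0.14, 0, 0, 0, 0, -1, -0.14, -0.28, 0, 0, 0, 0, -1, -0.21, -0.42, 0, 0, 0, 0, -1, -0.28, -0.56, 0, 0, 0, 0, -1, -0.35, -0.7, -0.04, 0, 0, 0, -1, -0.42, -0.84, -0.08, 0, 0, 0, -1, -0.5, -1, -0.1, 0, 0, 0, -1, -0.6, -1, -0.15, 0, 0, 0, -1, -0.63, -1, -0.18, 0, 0, 0, -1, -0.63, -1, -0.18, 0, 0, 0, -1]

```text
t: 5.55
tcp_pos: [470.3, -300.5, 298.7]
orientation: [-2.22, 2.222, 0.0]
contact_force: [0.2, 0.0, -0.7]
opening: 85.5
```

Request:
carry_out:
  moves: [0, -0.17, 0, 0, 0, 0, -1, 0, -0.17, 0, 0, 0, 0, -1, 0, -0.17, 0, 0, 0, 0, -1, 0, -0.17, 0, 0, 0, 0, -1, 0, -0.17, 0, 0, 0, 0, -1]

```text
t: 6.05
tcp_pos: [472.7, -350.9, 299.3]
orientation: [-2.224, 2.218, -0.001]
contact_force: [-0.5, 0.5, -0.2]
opening: 85.8
```

Run:
```python
from h import *
s,im=snap('wrist','w3.png');P=campose(im,s);print(s['tcp_pos'],s['orientation'])
import pickle;pickle.dump((s,im),open('w3.pkl','wb'))
```

```text
[ 472.690866   -350.88449412  299.30659895] [-2.22375677e+00  2.21843562e+00 -1.30020500e-03]
```

View pics/w3.png

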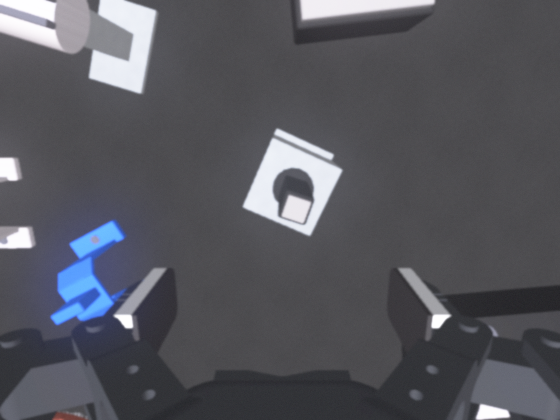

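Run:
```python
from h import *
import pickle
s,im=pickle.load(open('w3.pkl','rb'));P=campose(im,s)
f=im['frame'][110:250,220:370,::-1];cv2.imwrite('pics/w3c.png',cv2.resize(f,None,fx=5,fy=5,interpolation=cv2.INTER_CUBIC))
```

```text
(no output)
```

View pics/w3c.png

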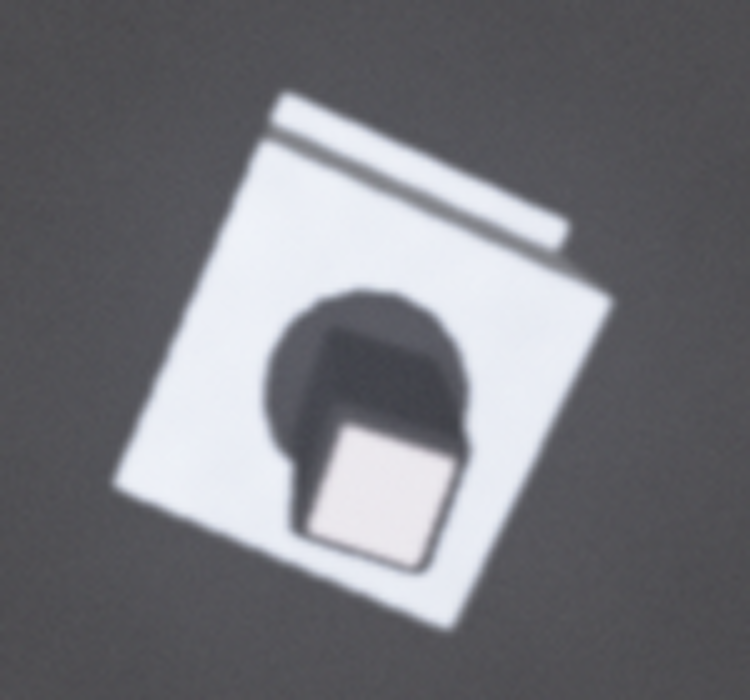

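Run:
```python
from h import *
import pickle
s,im=pickle.load(open('w3.pkl','rb'));P=campose(im,s)
def cv(c): return np.array(c)/5-.4+[220,110]
def rep(c,z):
    w=tow(im,P,cv(c),z)[:,:2]; e=np.diff(np.r_[w,w[:1]],axis=0)
    print('c',w.mean(0).round(1),'len',np.linalg.norm(e,axis=1).round(1),'ang',np.degrees(np.arctan2(e[:,1],e[:,0])).round(1))
rep([(265,140),(612,300),(450,630),(115,485)],90)
rep([(347,425),(455,460),(412,568),(308,528)],172)
rep([(338,415),(466,456),(422,576),(298,534)],172)
# collar circle top z=98 (10+88)
rep([(264,390),(367,288),(468,392)],98)
```

```text
c [ 470.2 -362.7] len [75.9 76.1 76.3 76.2] ang [-114.3  156.1   65.7  -24.2]
c [ 470.1 -363.6] len [17.9 18.9 17.9 17.8] ang [-108.2  160.    68.3  -20. ]
c [ 470.1 -363.7] len [21.2 20.8 21.  20.3] ang [-108.   161.6   70.7  -18. ]
c [ 479.2 -363.5] len [28.6 28.8 40.4] ang [ -44.9 -135.5   89.5]
```

Request:
carry_out:
  moves: [-0.009, -0.0425, -0.1, 0, 0, -0.04, -1, -0.009, -0.0425, -0.2, 0, 0, -0.08, -1, -0.009, -0.0425, -0.28, 0, 0, -0.1135, -1, -0.009, -0.0425, -0.28, 0, 0, -0.1135, -1, -0.009, -0.0425, -0.28, 0, 0, -0.1135, -1, -0.009, -0.0425, -0.28, 0, 0, -0.1135, -1]

```text
t: 6.7
tcp_pos: [470.3, -365.4, 216.9]
orientation: [-1.795, 2.577, -0.006]
contact_force: [0.6, 0.1, 1.0]
opening: 85.6
```

Run:
```python
from h import *
s,im=snap('wrist','w4.png');P=campose(im,s);print(s['tcp_pos'],s['orientation'],s['q'])
R=Rn.from_rotvec(s['orientation']).as_matrix();print(np.degrees(np.arctan2(R[1,0],R[0,0])))
```

```text
[ 470.28527502 -365.42014896  216.93112728] [-1.79515104  2.57728617 -0.00554886] [-7.78414964e-01  1.65211366e-01  1.70133920e+00  7.72099549e-05
  1.27143436e+00  1.14637162e+00]
-110.2835797274938
```

View pics/w4.png

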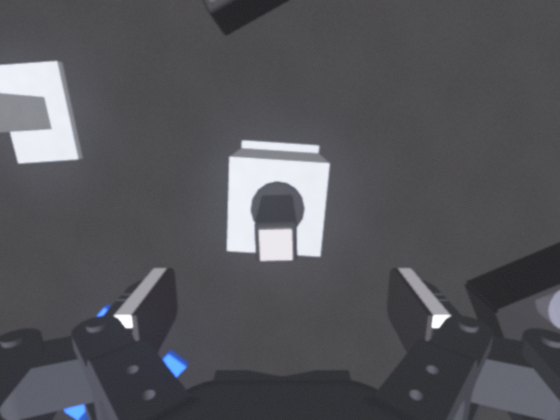

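Run:
```python
from h import *
s,im=snap('wrist','w4b.png');P=campose(im,s)
f=im['frame'][190:280,230:320,::-1];cv2.imwrite('pics/w4c.png',cv2.resize(f,None,fx=6,fy=6,interpolation=cv2.INTER_CUBIC))
print(s['tcp_pos'],tow(im,P,[[276.3,245]],172))
```

```text
[ 470.35677941 -365.58627698  217.20078859] [[ 469.19309742 -363.3856531   172.        ]]
```

View pics/w4c.png

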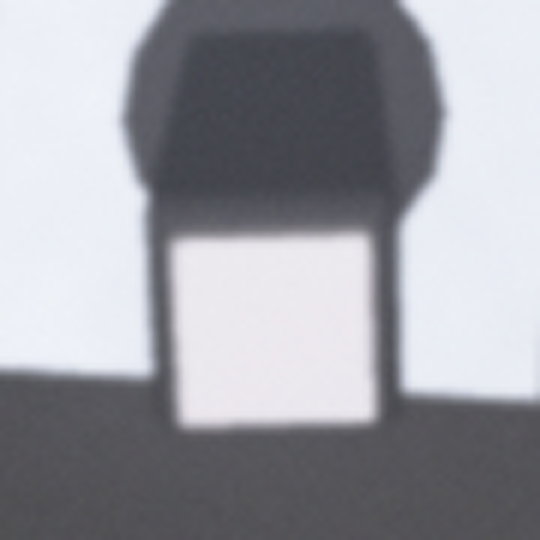

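Request:
carry_out:
  moves: [-0.003, 0.007, -0.1, 0, 0, 0, -1, -0.003, 0.007, -0.2, 0, 0, 0, -1, -0.003, 0.007, -0.27, 0, 0, 0, -1, -0.003, 0.007, -0.304, 0, 0, 0, -1, -0.003, 0.007, -0.304, 0, 0, 0, -1, -0.003, 0.007, -0.304, 0, 0, 0, -1]
  force: 50

```text
t: 7.4
tcp_pos: [469.1, -363.6, 125.0]
orientation: [-1.793, 2.579, -0.004]
contact_force: [-0.1, -0.6, 1.4]
opening: 85.6
```

Request:
carry_out:
  moves: [0, 0, 0, 0, 0, 0, 1, 0, 0, 0, 0, 0, 0, 1, 0, 0, 0, 0, 0, 0, 1, 0, 0, 0, 0, 0, 0, 1, 0, 0, 0, 0, 0, 0, 1, 0, 0, 0, 0, 0, 0, 1, 0, 0, 0, 0, 0, 0, 1, 0, 0, 0, 0, 0, 0, 1, 0, 0, 0, 0, 0, 0, 1, 0, 0, 0, 0, 0, 0, 1]
  force: 50

```text
t: 8.4
tcp_pos: [468.5, -362.8, 123.9]
orientation: [-1.793, 2.579, -0.001]
contact_force: [-0.0, 1.4, 4.5]
opening: 23.4
```

Run:
```python
from h import *
s,im=snap('wrist','w5.png');print(s['tcp_pos'],s['opening'],s['contact_force'])
```

```text
[ 468.49885731 -362.83153098  123.89423871] 23.353699233320608 [-0.03736757  1.37609746  4.46215364]
```

View pics/w5.png

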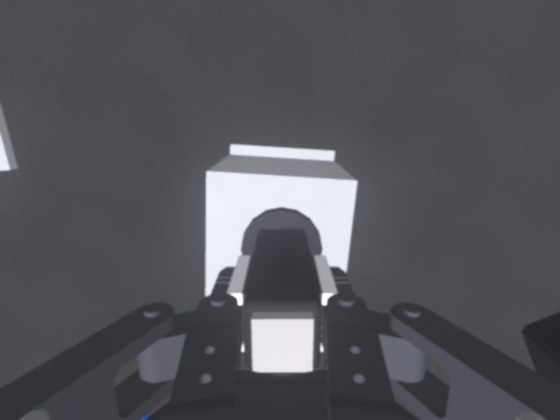

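Request:
carry_out:
  moves: [0, 0, 0.06, 0, 0, 0, 1, 0, 0, 0.14, 0, 0, 0, 1, 0, 0, 0.24, 0, 0, 0, 1, 0, 0, 0.36, 0, 0, 0, 1, 0, 0, 0.48, 0, 0, 0, 1, 0, 0, 0.62, 0, 0, 0, 1, 0, 0, 0.65, 0, 0, 0, 1, 0, 0, 0.65, 0, 0, 0, 1, 0, 0, 0.65, 0, 0, 0, 1]

```text
t: 9.35
tcp_pos: [467.4, -362.0, 315.8]
orientation: [1.792, -2.579, -0.006]
contact_force: [-0.3, 0.3, -1.9]
opening: 23.5
```

Run:
```python
from h import *
s,im=snap('wrist','w6.png');print(s['tcp_pos'],s['opening'],s['contact_force'])
s,im=snap('scene','s6.png');s,im2=snap('side','d6.png')
cv2.imwrite('pics/c6.png',np.hstack([cv2.resize(im['frame'][90:240,110:260,::-1],(400,400)),cv2.resize(im2['frame'][220:370,230:380,::-1],(400,400))]))
```

```text
[ 467.36288887 -362.0438621   315.80213881] 23.495771620179703 [-0.3217847   0.29019692 -1.9345401 ]
```

View pics/w6.png

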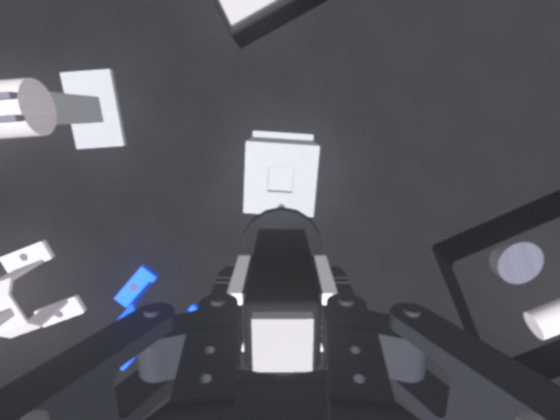

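View pics/c6.png

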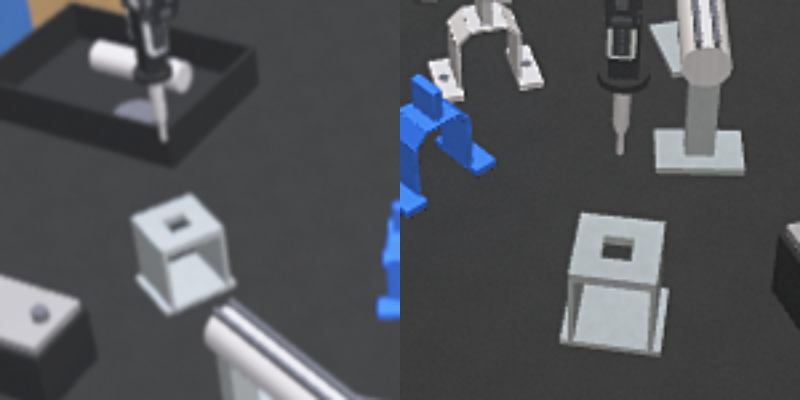

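```bash
cat >> h.py <<'E'
def tri(obs):
    A=[];b=[]
    for im,P,px in obs:
        a=tow(im,P,[px],0)[0]-P[:3,3];a/=np.linalg.norm(a);M=np.eye(3)-np.outer(a,a);A.append(M);b.append(M@P[:3,3])
    X,r,_,_=np.linalg.lstsq(np.vstack(A),np.hstack(b),rcond=None);return X,r
E
python3 - <<'E'
from h import *
s,w=snap('wrist','x.png');Pw=campose(w,s)
_,a=snap('scene','x.png');_,b=snap('side','x.png')
print(s['tcp_pos'],tow(w,Pw,[[280,207]],202))
print(tri([(a,a['pose'],(171.3,142.3)),(b,b['pose'],(312.3,277.5))]))
R=Rn.from_rotvec(s['orientation']).as_matrix();print(R.round(4))
t=np.array([0,0,114.]);print(s['tcp_pos']+R@t)
# holder hole from wrist at z=90
print(tow(w,Pw,[[280.5,179.5]],90))
cv2.imwrite('pics/w6c.png',cv2.resize(w['frame'][120:270,205:355,::-1],(750,750),interpolation=cv2.INTER_CUBIC))
E
```

```text
[ 467.17543953 -361.76559932  315.06744823] [[ 469.43115061 -362.35529789  202.        ]]
(array([ 469.76489595, -362.00772677,  198.70053399]), array([0.01522776]))
[[-0.3486 -0.9373 -0.0041]
 [-0.9373  0.3486  0.0039]
 [-0.0022  0.0052 -1.    ]]
[ 466.71310481 -361.32407833  201.06924076]
[[ 470.27299336 -362.35293292   90.        ]]
```

View pics/w6c.png

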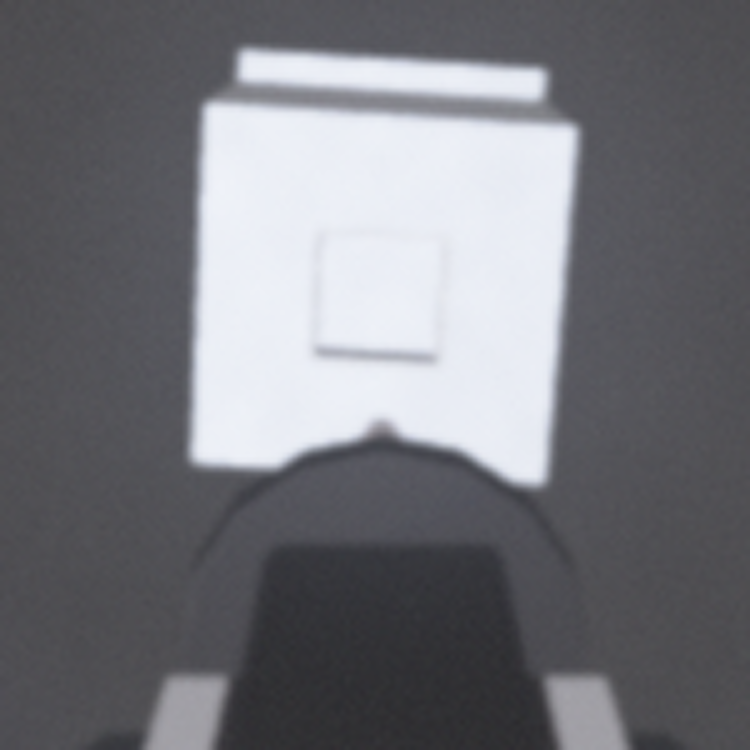

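Request:
carry_out:
  moves: [0.04, 0.12, 0, 0, 0, 0, 1, 0.08, 0.25, 0, 0, 0, 0, 1, 0.12, 0.38, 0, 0, 0, 0, 1, 0.16, 0.51, 0, 0, 0, 0, 1, 0.2, 0.64, 0, 0, 0, 0, 1, 0.24, 0.77, 0, 0, 0, 0, 1, 0.28, 0.9, 0, 0, 0, 0, 1, 0.31, 1, 0, 0, 0, 0, 1, 0.31, 1, 0, 0, 0, 0, 1, 0.31, 1, 0, 0, 0, 0, 1, 0.31, 1, 0, 0, 0, 0, 1]

```text
t: 10.75
tcp_pos: [561.0, -63.5, 318.1]
orientation: [1.792, -2.58, -0.0]
contact_force: [0.2, -1.1, -1.7]
opening: 23.4
```

Request:
carry_out:
  moves: [0.04, 0.12, 0, 0, 0, 0, 1, 0.08, 0.25, 0, 0, 0, 0, 1, 0.12, 0.38, 0, 0, 0, 0, 1, 0.16, 0.5, 0, 0, 0, 0, 1, 0.2, 0.6, 0, 0, 0, 0, 1, 0.24, 0.7, 0, 0, 0, 0, 1, 0.24, 0.72, 0, 0, 0, 0, 1, 0.24, 0.72, 0, 0, 0, 0, 1, 0.24, 0.72, 0, 0, 0, 0, 1, 0.24, 0.72, 0, 0, 0, 0, 1]

```text
t: 11.75
tcp_pos: [633.2, 151.5, 318.5]
orientation: [1.79, -2.581, 0.001]
contact_force: [-0.3, 0.1, -0.6]
opening: 23.4
```

Run:
```python
from h import *
s,im=snap('wrist','w7.png');print(s['tcp_pos'],s['opening'],s['contact_force'],s['q'])
```

```text
[633.16357455 151.50425293 318.53626705] 23.445681484639664 [-0.3047574   0.13756913 -0.6055118 ] [ 1.27405752e-01  2.17774238e-01  1.45003186e+00 -5.75208167e-04
  1.47393971e+00  2.05634775e+00]
```

View pics/w7.png

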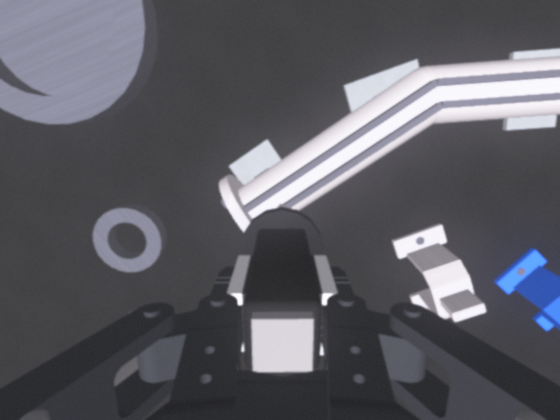

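```bash
cat > f7.py <<'E'
from fitpipe import *
s,im=snap('wrist','x.png');P=campose(im,s);print(s['tcp_pos'])
p,c,cost=fit(im,P,[670,-1,-.026],tmax=100);print(p,c)
o=cv2.resize(im['frame'][:,:,::-1],None,fx=3,fy=3,interpolation=cv2.INTER_CUBIC)
for sd in 'ab':
    for off,z,col in [(-9,157,(0,0,255)),(9,157,(0,0,255)),(0,150,(0,255,0))]:
        for u in proj(im,P,pts(p,sd,off,np.arange(0,191,10),z)): cv2.circle(o,tuple(int(v*3+1) for v in u),2,col,-1)
cv2.imwrite('pics/f7.png',o[150:700,620:1420])
for n in ('scene','side'):
    _,im=snap(n,n+'7.png');P=campose(im)
    p,c,cost=fit(im,P,[670,-1,-.026],tmax=140);print(n,p,c)
E
python3 f7.py
```

```text
[633.16413761 151.66679538 318.63988638]
[ 6.69671254e+02  4.18174367e+00 -2.47641782e-02] -407.25383334813023
scene [ 6.69316100e+02 -1.95180140e+00 -2.33148349e-02] -280.9631284975674
side [ 6.67898114e+02 -5.77859694e-01 -3.44597004e-02] -300.83071067286113
```

View pics/f7.png

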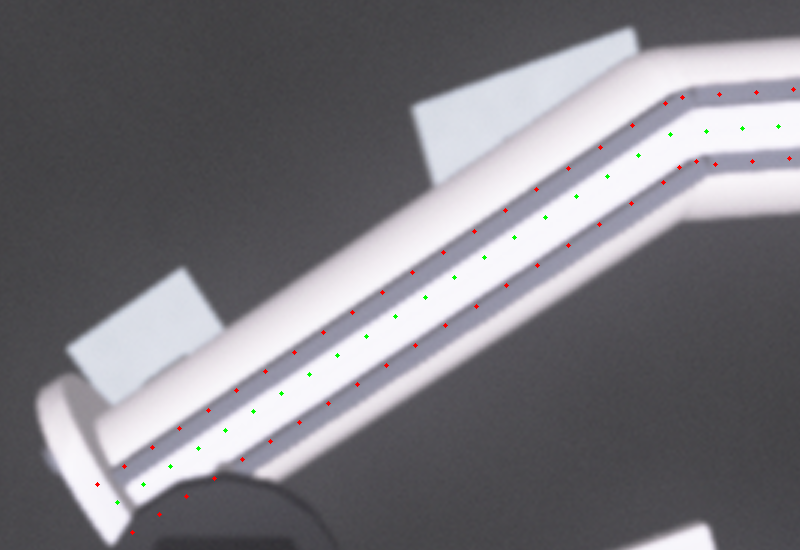

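View pics/scene7.png

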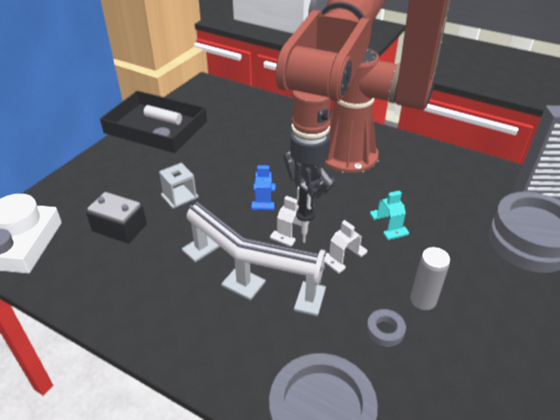

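View pics/side7.png

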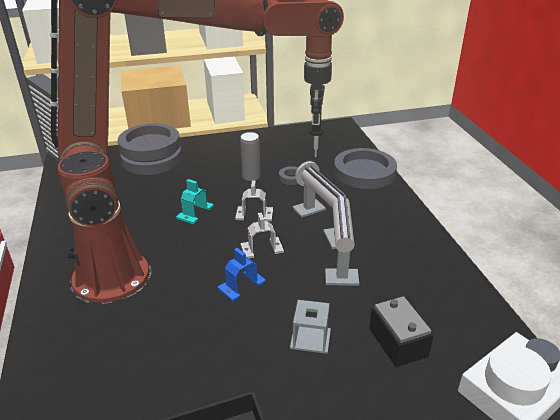

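Request:
carry_out:
  moves: [-0.005, 0.009, -0.04, 0, 0, 0, 1, -0.005, 0.009, -0.08, 0, 0, 0, 1, -0.005, 0.009, -0.108, 0, 0, 0, 1, -0.005, 0.009, -0.108, 0, 0, 0, 1, -0.005, 0.009, -0.108, 0, 0, 0, 1]

```text
t: 12.45
tcp_pos: [631.4, 156.0, 285.1]
orientation: [1.792, -2.578, -0.001]
contact_force: [0.4, -0.6, -0.5]
opening: 23.8
```

```bash
cat > look.py <<'E'
from h import *
import sys
p=[669.7,-1.4,-.0265]
a=np.pi/2+np.radians(15)+p[2]; d=np.array([np.cos(a),np.sin(a)])
s,w=snap('wrist','x.png');print(s['tcp_pos'],s['orientation'],s['contact_force'])
_,im=snap('scene','x.png');_,im2=snap('side','x.png')
tip=s['tcp_pos']+[1,0,-113.8]
c=[]
for i in (im,im2):
    u,v=[int(round(k)) for k in proj(i,i['pose'],tip)[0]]
    print(u,v); c.append(cv2.resize(i['frame'][v-30:v+30,u-30:u+30,::-1],(400,400),interpolation=cv2.INTER_CUBIC))
cv2.imwrite('pics/'+sys.argv[1],np.hstack(c))
cv2.imwrite('pics/w'+sys.argv[1],cv2.resize(w['frame'][100:280,180:400,::-1],(733,600),interpolation=cv2.INTER_CUBIC))
E
python3 look.py l1.png
```

```text
[631.38669632 155.98111852 285.1357648 ] [ 1.79235620e+00 -2.57847115e+00 -1.00517291e-03] [ 0.38847169 -0.60058219 -0.49022836]
306 251
313 165
```

View pics/l1.png

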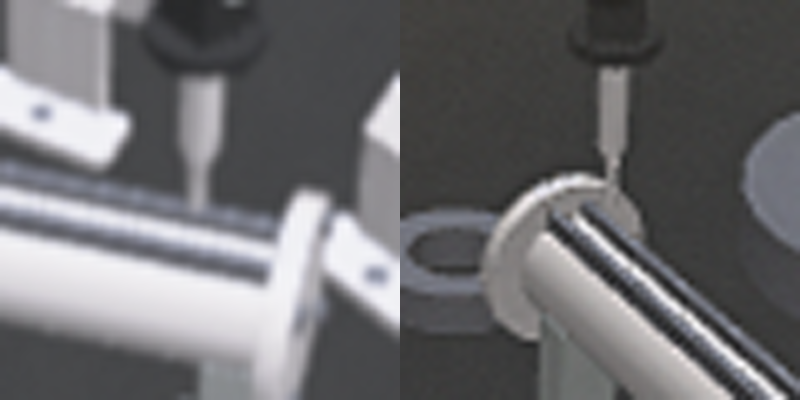

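View pics/wl1.png

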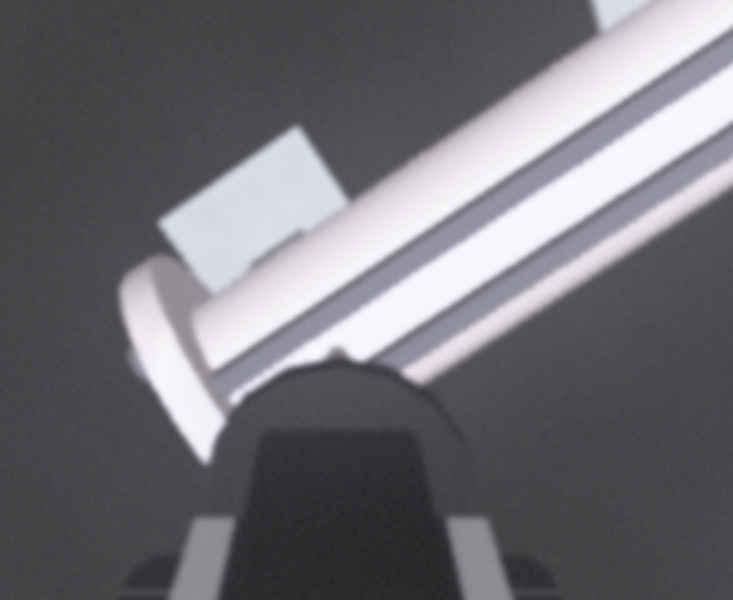

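```bash
cat > cmp.py <<'E'
from fitpipe import *
_,a=snap('scene','x.png');_,b=snap('side','x.png')
X,r=tri([(a,a['pose'],(305.6,252.5)),(b,b['pose'],(315.1,163.7))]);print(X,r)
for n,i,px in(('scene',a,(305.6,252.5)),('side',b,(315.1,163.7))):
    p,c,_=fit(i,i['pose'],[669.5,-1,-.026],tmax=130);
    print(n,p,tow(i,i['pose'],[px],171.3))
    aa=np.pi/2+np.radians(15)+p[2];d=np.array([np.cos(aa),np.sin(aa)]);q=X[:2]-p[:2];print('tri tip in pipe_a',q@d,q@[-d[1],d[0]])
E
python3 cmp.py
```

```text
[638.97289743 159.38731263 173.49063534] [0.4814117]
scene [ 6.69327430e+02 -1.16756921e+00 -2.13634936e-02] [[637.64111798 158.34955384 171.3       ]]
tri tip in pipe_a 163.1646069316249 -8.750930205733324
side [ 6.67945536e+02  1.64539093e+00 -2.85178360e-02] [[639.92217199 163.61975194 171.3       ]]
tri tip in pipe_a 160.1668177357974 -8.27756772621648
```

```bash
cat > ov.py <<'E'
from fitpipe import *
import sys
p=[670.2,-1.4,-.0265]
s=status.get_state();_,a=snap('scene','x.png');_,b=snap('side','x.png')
R=Rn.from_rotvec(s['orientation']).as_matrix()
c=[]
for i in (a,b):
    P=i['pose'];tip=s['tcp_pos']+R@[0,0,113.8]
    u,v=[int(round(k)) for k in proj(i,P,tip)[0]]; x0,y0=u-35,v-45
    o=cv2.resize(i['frame'][y0:y0+70,x0:x0+70,::-1],(400,400),interpolation=cv2.INTER_CUBIC);k=400/70
    f=lambda q:tuple(int(z) for z in ((q-[x0,y0]+.5)*k))
    for zz in (0,20,50,80): 
        cv2.circle(o,f(proj(i,P,s['tcp_pos']+R@[0,0,113.8-zz])[0]),3,(0,0,255),-1)
    for off,z,col in [(-9,157,(0,0,255)),(9,157,(0,0,255)),(0,150,(0,200,0))]:
        for q in proj(i,P,pts(p,'a',off,np.arange(60,191,10),z)): cv2.circle(o,f(q),2,col,-1)
    c.append(o)
cv2.imwrite('pics/'+sys.argv[1],np.hstack(c))
E
python3 ov.py o1.png
```

```text
(no output)
```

View pics/o1.png

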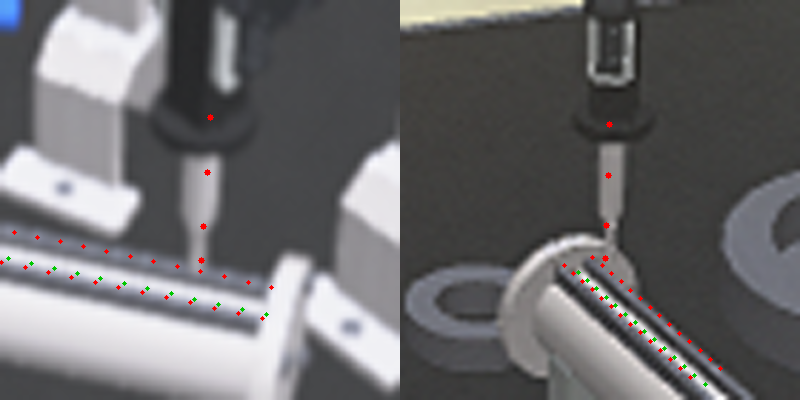

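Request:
carry_out:
  moves: [0.002, -0.006, -0.02, 0, 0, 0, 1, 0.002, -0.006, -0.038, 0, 0, 0, 1, 0.002, -0.006, -0.038, 0, 0, 0, 1, 0.002, -0.006, -0.038, 0, 0, 0, 1]

```text
t: 13.2
tcp_pos: [632.0, 154.1, 273.9]
orientation: [1.792, -2.579, -0.001]
contact_force: [0.3, -0.3, 0.1]
opening: 23.2
```

```bash
python3 look.py l2.png
```

```text
[631.99991876 154.10497417 273.91397585] [ 1.79220324e+00 -2.57884482e+00 -1.01803968e-03] [ 0.26996049 -0.3182887   0.06243829]
305 254
314 169
```

View pics/wl2.png

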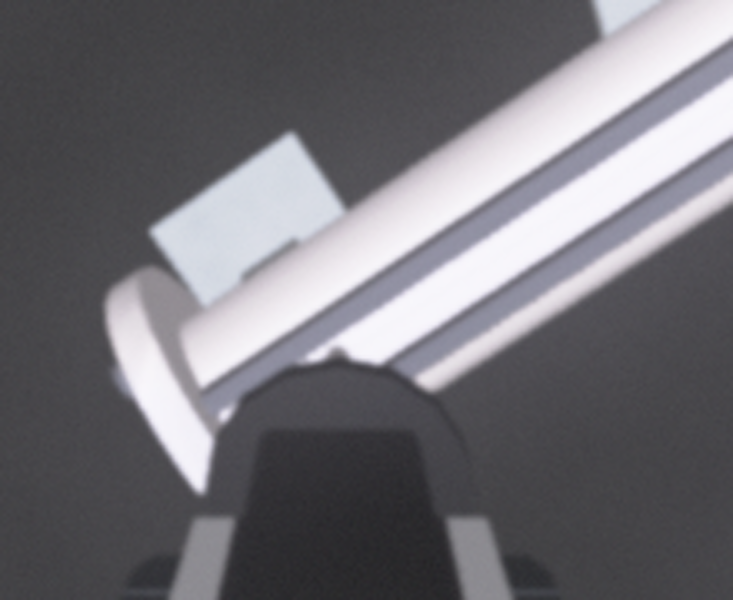

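View pics/l2.png

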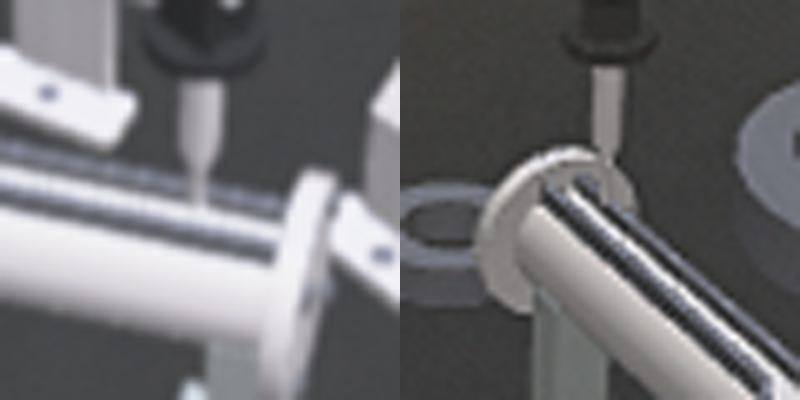

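Request:
carry_out:
  moves: [0, 0, -0.006, 0, 0, 0, 1, 0, 0, -0.012, 0, 0, 0, 1, 0, 0, -0.018, 0, 0, 0, 1, 0, 0, -0.024, 0, 0, 0, 1, 0, 0, -0.024, 0, 0, 0, 1, 0, 0, -0.024, 0, 0, 0, 1]

```text
t: 13.95
tcp_pos: [632.2, 154.1, 267.2]
orientation: [1.793, -2.579, -0.0]
contact_force: [-0.3, -0.4, -0.5]
opening: 23.6
```

Request:
carry_out:
  moves: [0, 0, -0.004, 0, 0, 0, 1, 0, 0, -0.004, 0, 0, 0, 1, 0, 0, -0.004, 0, 0, 0, 1]

```text
t: 14.25
tcp_pos: [632.2, 154.1, 266.2]
orientation: [1.793, -2.579, -0.0]
contact_force: [-0.5, -0.5, -1.3]
opening: 23.6
```

```bash
python3 look.py l3.png
```

```text
[632.23690727 154.14586205 266.18523383] [ 1.79274188e+00 -2.57949391e+00 -2.21712095e-04] [-0.52162967 -0.53149152 -1.34059851]
305 256
314 171
```

View pics/wl3.png

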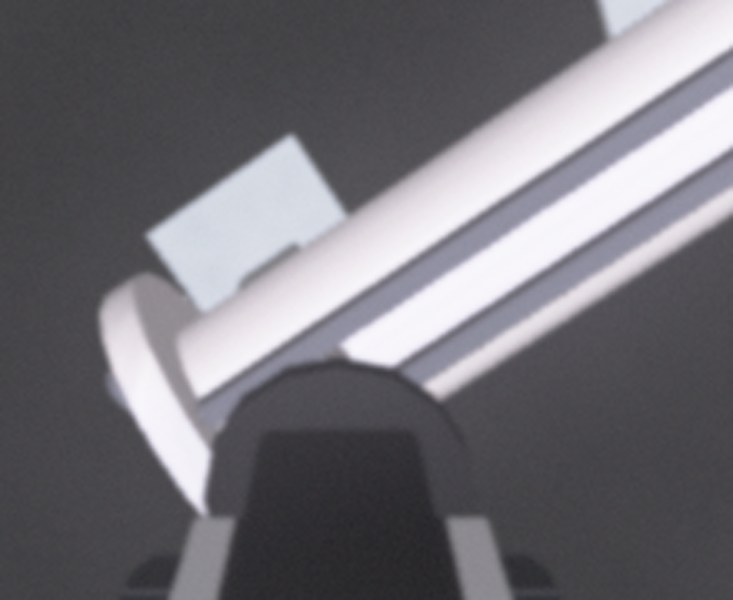

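View pics/l3.png

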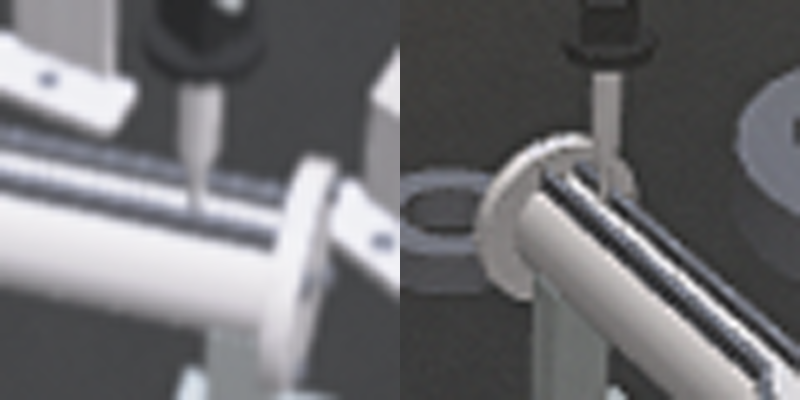

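Request:
carry_out:
  moves: [-0.0033, -0.001, -0.002, 0, 0, 0, 1, -0.0033, -0.001, -0.004, 0, 0, 0, 1, -0.0033, -0.001, -0.004, 0, 0, 0, 1, -0.0033, -0.001, -0.004, 0, 0, 0, 1]

```text
t: 14.8
tcp_pos: [631.4, 153.9, 265.1]
orientation: [-1.793, 2.579, -0.0]
contact_force: [0.4, 0.5, -0.7]
opening: 23.3
```

```bash
python3 look.py l4.png
```

```text
[631.44817594 153.92045021 265.13801208] [-1.79279491e+00  2.57943271e+00 -1.33305426e-04] [ 0.38167392  0.52914953 -0.71593743]
305 256
314 171
```

View pics/wl4.png

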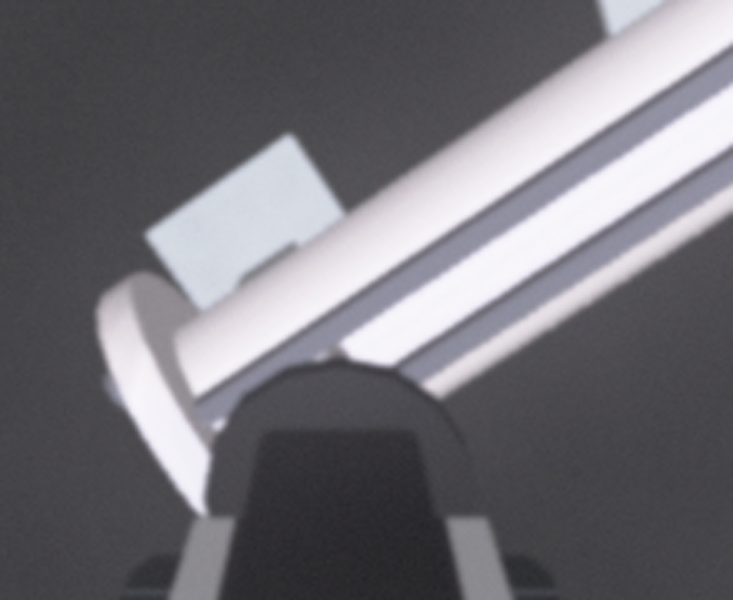

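View pics/l4.png

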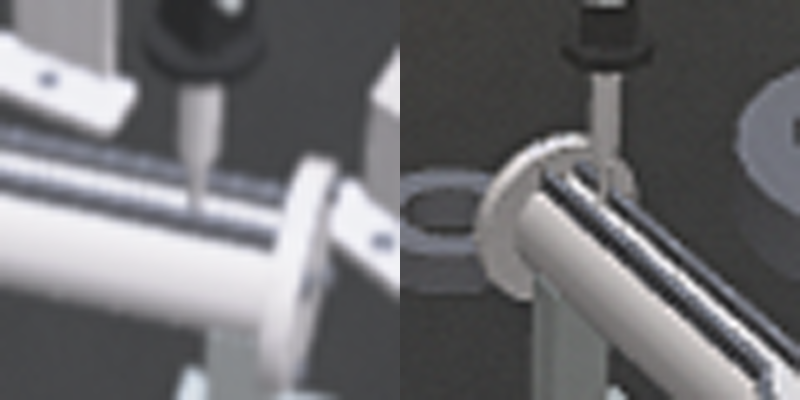

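Request:
carry_out:
  moves: [-0.002, -0.0005, 0, 0, 0, 0, 1, 0.0011, -0.0135, 0, 0, 0, 0, 1, 0.0042, -0.0265, 0, 0, 0, 0, 1, 0.0073, -0.0394, 0, 0, 0, 0, 1, 0.0104, -0.0524, 0, 0, 0, 0, 1, 0.0135, -0.0654, 0, 0, 0, 0, 1, 0.0166, -0.0783, 0, 0, 0, 0, 1, 0.0197, -0.0913, 0, 0, 0, 0, 1, 0.0228, -0.1043, 0, 0, 0, 0, 1, 0.026, -0.1173, 0, 0, 0, 0, 1, 0.0291, -0.1303, 0, 0, 0, 0, 1, 0.0322, -0.1432, 0, 0, 0, 0, 1]

```text
t: 16.15
tcp_pos: [641.1, 110.6, 265.1]
orientation: [1.793, -2.58, -0.0]
contact_force: [-0.5, 0.1, -1.4]
opening: 23.7
```

```bash
python3 look.py l5.png
```

```text
[641.07925533 110.59939575 265.07254966] [ 1.79299462e+00 -2.57966501e+00 -2.83383709e-05] [-0.52706687  0.08608852 -1.39467066]
286 252
321 178
```

View pics/wl5.png

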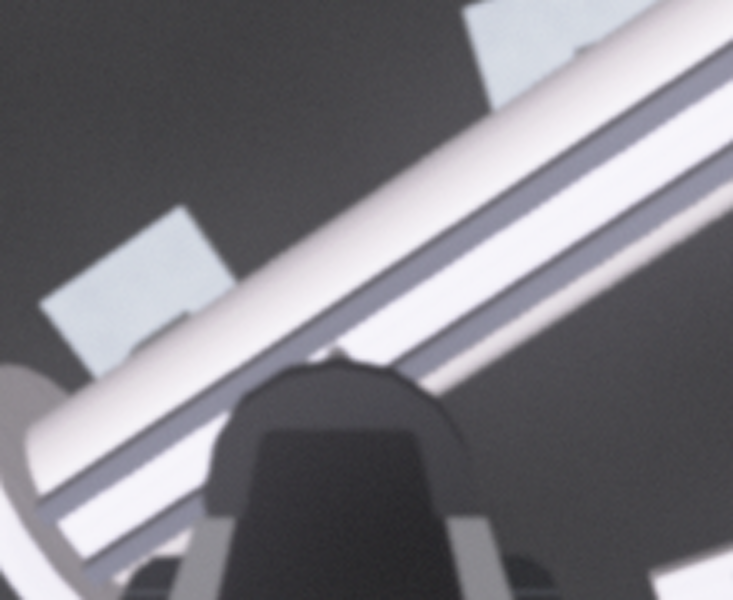

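View pics/l5.png

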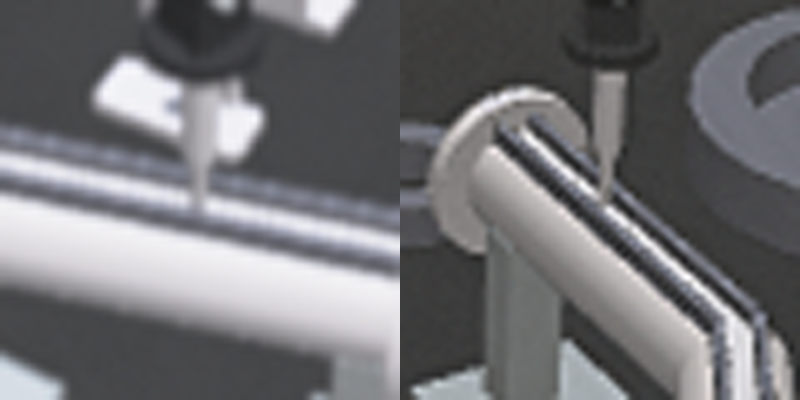

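Request:
carry_out:
  moves: [0.0031, -0.013, 0, 0, 0, 0, 1, 0.0062, -0.0259, 0, 0, 0, 0, 1, 0.0093, -0.0389, 0, 0, 0, 0, 1, 0.0124, -0.0519, 0, 0, 0, 0, 1, 0.0156, -0.0648, 0, 0, 0, 0, 1, 0.0187, -0.0778, 0, 0, 0, 0, 1, 0.0218, -0.0908, 0, 0, 0, 0, 1, 0.0249, -0.1037, 0, 0, 0, 0, 1, 0.028, -0.1167, 0, 0, 0, 0, 1, 0.0311, -0.1297, 0, 0, 0, 0, 1, 0.0342, -0.1426, 0, 0, 0, 0, 1, 0.0373, -0.1556, 0, 0, 0, 0, 1]

```text
t: 17.5
tcp_pos: [652.3, 63.9, 265.1]
orientation: [-1.793, 2.58, 0.0]
contact_force: [0.8, 0.1, -1.6]
opening: 23.5
```

```bash
python3 look.py l6.png
```

```text
[652.28801201  63.90503099 265.08853351] [-1.79289941e+00  2.57968606e+00  2.55714269e-05] [ 0.80706358  0.08379505 -1.60821991]
267 248
329 185
```

View pics/wl6.png

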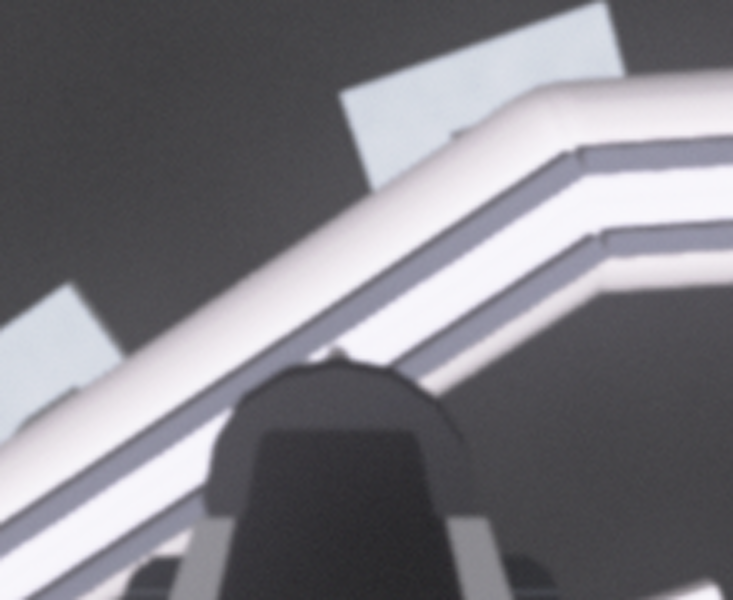

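View pics/l6.png

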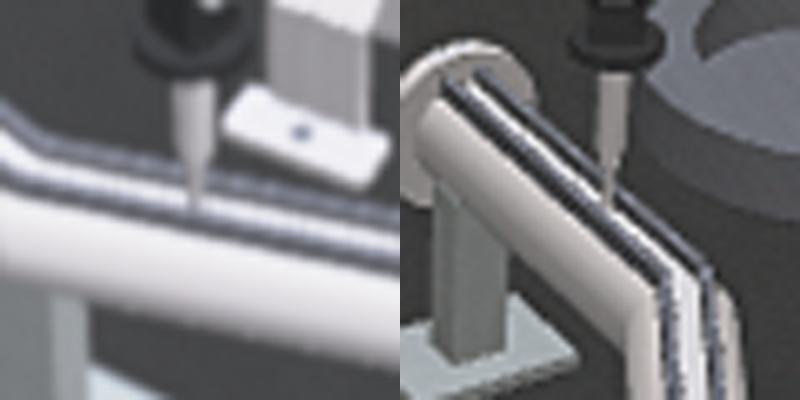

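Run:
```python
from h import *
s,w=snap('wrist','x.png');P=campose(w,s)
print(tow(w,P,[[355.3,159.2]],157),s['tcp_pos'])
```

```text
[[6.70162851e+02 4.04469966e-01 1.57000000e+02]] [652.25381521  63.98766718 265.05014994]
```

Request:
carry_out:
  moves: [0.0031, -0.013, 0, 0, 0, 0, 1, 0.0062, -0.0259, 0, 0, 0, 0, 1, 0.0093, -0.0389, 0, 0, 0, 0, 1, 0.0124, -0.0519, 0, 0, 0, 0, 1, 0.0156, -0.0648, 0, 0, 0, 0, 1, 0.0187, -0.0778, 0, 0, 0, 0, 1, 0.0218, -0.0908, 0, 0, 0, 0, 1, 0.0249, -0.1037, 0, 0, 0, 0, 1, 0.028, -0.1167, 0, 0, 0, 0, 1, 0.0311, -0.1297, 0, 0, 0, 0, 1, 0.0342, -0.1426, 0, 0, 0, 0, 1, 0.0373, -0.1556, 0, 0, 0, 0, 1]

```text
t: 18.9
tcp_pos: [663.5, 17.3, 265.1]
orientation: [-1.793, 2.58, -0.0]
contact_force: [-0.7, 0.4, -1.1]
opening: 23.5
```

```bash
python3 look.py l7.png
```

```text
[663.47466096  17.25027448 265.07284494] [-1.79302152e+00  2.57965908e+00 -1.04182844e-05] [-0.66069779  0.38009399 -1.09943898]
248 244
338 193
```

View pics/wl7.png

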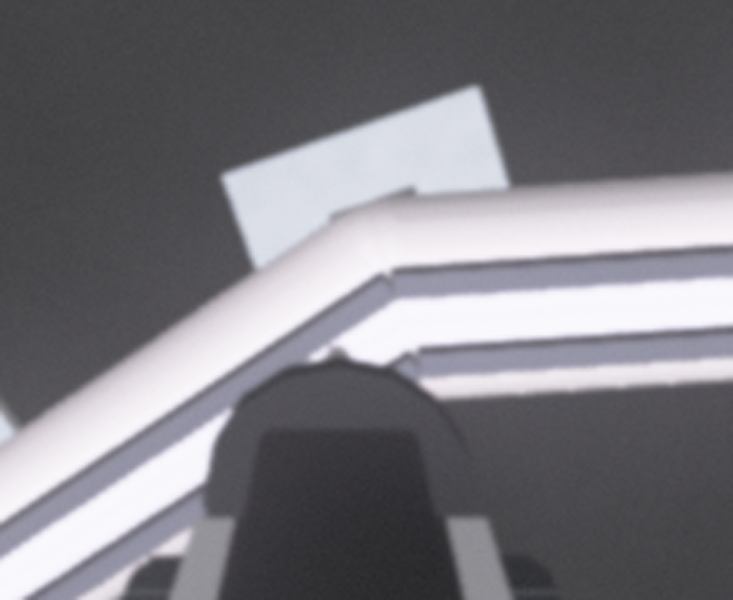

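Request:
carry_out:
  moves: [0.0031, -0.013, 0, 0, 0, 0, 1, 0.0062, -0.0259, 0, 0, 0, 0, 1, 0.0093, -0.0389, 0, 0, 0, 0, 1, 0.0124, -0.0519, 0, 0, 0, 0, 1, 0.0134, -0.056, 0, 0, 0, 0, 1, 0.0134, -0.056, 0, 0, 0, 0, 1, 0.0134, -0.056, 0, 0, 0, 0, 1]

```text
t: 19.75
tcp_pos: [667.4, 0.7, 265.1]
orientation: [-1.793, 2.58, 0.0]
contact_force: [-0.0, 0.2, -1.4]
opening: 23.6
```

```bash
python3 look.py l8.png
```

```text
[667.4099013    0.73773524 265.08147463] [-1.79277702e+00  2.57974490e+00  1.95651640e-04] [-0.03766066  0.21148293 -1.40485546]
241 242
341 196
```

View pics/wl8.png

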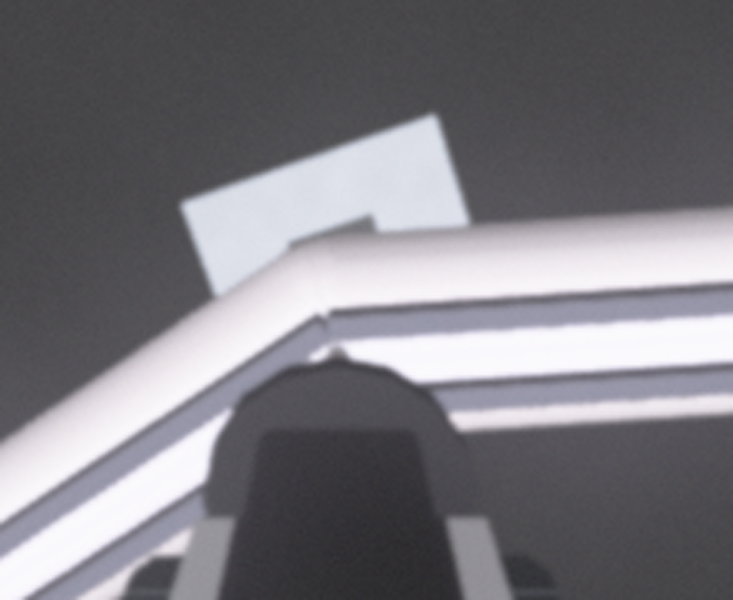

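View pics/l8.png

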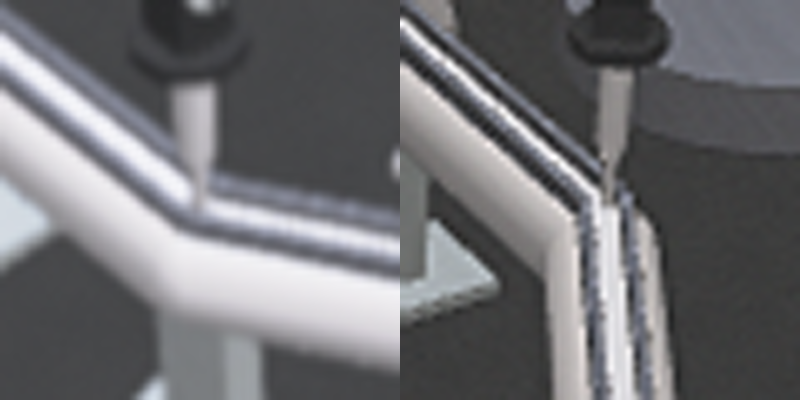

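Request:
carry_out:
  moves: [-0.0038, -0.0128, 0, 0, 0, 0, 1, -0.0076, -0.0256, 0, 0, 0, 0, 1, -0.0114, -0.0383, 0, 0, 0, 0, 1, -0.0152, -0.0511, 0, 0, 0, 0, 1, -0.0189, -0.0639, 0, 0, 0, 0, 1, -0.0227, -0.0767, 0, 0, 0, 0, 1, -0.0265, -0.0895, 0, 0, 0, 0, 1, -0.0303, -0.1022, 0, 0, 0, 0, 1, -0.0341, -0.115, 0, 0, 0, 0, 1, -0.0379, -0.1278, 0, 0, 0, 0, 1, -0.0417, -0.1406, 0, 0, 0, 0, 1, -0.0455, -0.1534, 0, 0, 0, 0, 1]

```text
t: 21.1
tcp_pos: [653.7, -45.6, 265.1]
orientation: [-1.793, 2.58, -0.0]
contact_force: [0.3, -1.1, -1.1]
opening: 23.4
```

```bash
python3 look.py l9.png
```

```text
[653.67372824 -45.59894116 265.09734988] [-1.79294538e+00  2.57968978e+00 -5.78658405e-05] [ 0.33676212 -1.13164902 -1.149354  ]
228 232
342 205
```

View pics/wl9.png

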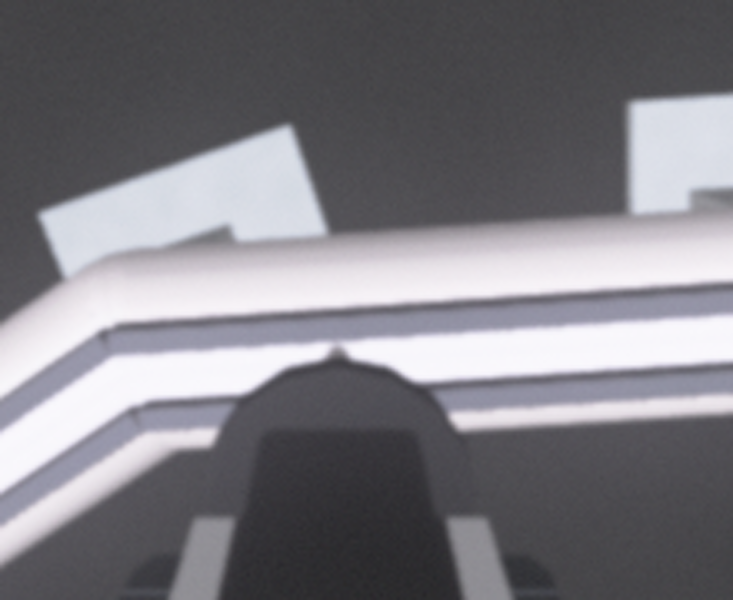

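View pics/l9.png

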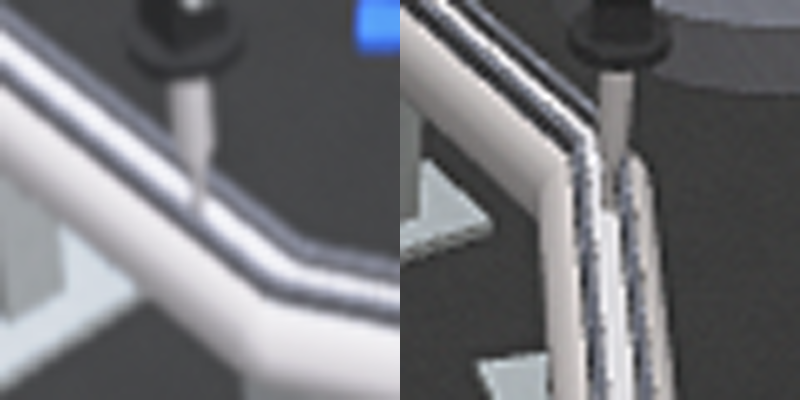

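Request:
carry_out:
  moves: [-0.0038, -0.0128, 0, 0, 0, 0, 1, -0.0076, -0.0256, 0, 0, 0, 0, 1, -0.0114, -0.0383, 0, 0, 0, 0, 1, -0.0152, -0.0511, 0, 0, 0, 0, 1, -0.0189, -0.0639, 0, 0, 0, 0, 1, -0.0227, -0.0767, 0, 0, 0, 0, 1, -0.0265, -0.0895, 0, 0, 0, 0, 1, -0.0303, -0.1022, 0, 0, 0, 0, 1, -0.0341, -0.115, 0, 0, 0, 0, 1, -0.0379, -0.1278, 0, 0, 0, 0, 1, -0.0417, -0.1406, 0, 0, 0, 0, 1, -0.0455, -0.1534, 0, 0, 0, 0, 1]

```text
t: 22.45
tcp_pos: [640.0, -91.6, 265.0]
orientation: [1.793, -2.58, -0.0]
contact_force: [0.4, -0.1, -0.5]
opening: 23.4
```

```bash
python3 look.py l10.png
```

```text
[640.02095337 -91.58137094 265.0475424 ] [ 1.79299401e+00 -2.57967769e+00 -8.44786120e-05] [ 0.35735259 -0.11557314 -0.50651115]
216 222
343 215
```

View pics/wl10.png

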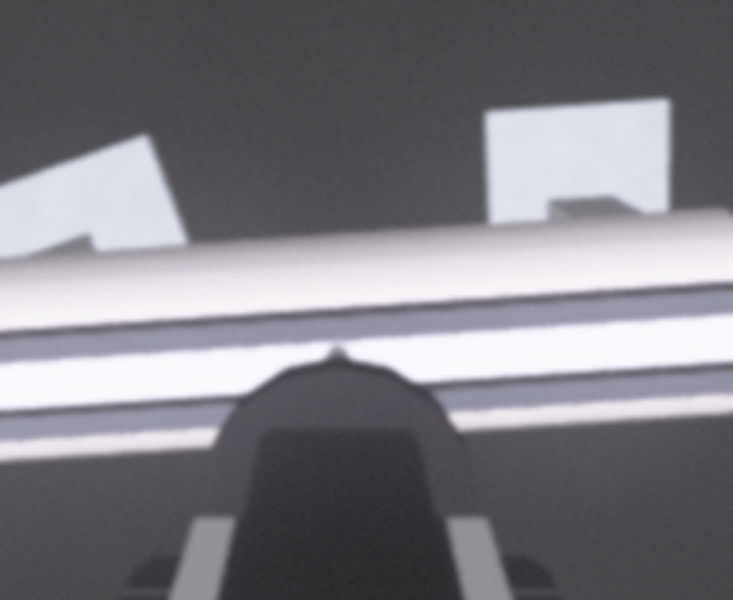

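Request:
carry_out:
  moves: [-0.0038, -0.0128, 0, 0, 0, 0, 1, -0.0076, -0.0256, 0, 0, 0, 0, 1, -0.0114, -0.0383, 0, 0, 0, 0, 1, -0.0152, -0.0511, 0, 0, 0, 0, 1, -0.0189, -0.0639, 0, 0, 0, 0, 1, -0.0227, -0.0767, 0, 0, 0, 0, 1, -0.0265, -0.0895, 0, 0, 0, 0, 1, -0.0303, -0.1022, 0, 0, 0, 0, 1, -0.0341, -0.115, 0, 0, 0, 0, 1, -0.0379, -0.1278, 0, 0, 0, 0, 1, -0.0417, -0.1406, 0, 0, 0, 0, 1, -0.0455, -0.1534, 0, 0, 0, 0, 1]

```text
t: 23.8
tcp_pos: [626.4, -137.6, 265.1]
orientation: [-1.793, 2.58, -0.0]
contact_force: [-0.1, -0.2, -1.0]
opening: 23.2
```

Request:
carry_out:
  moves: [-0.0038, -0.0128, 0, 0, 0, 0, 1, -0.0076, -0.0256, 0, 0, 0, 0, 1, -0.0114, -0.0383, 0, 0, 0, 0, 1, -0.0152, -0.0511, 0, 0, 0, 0, 1, -0.0152, -0.0511, 0, 0, 0, 0, 1, -0.0152, -0.0511, 0, 0, 0, 0, 1, -0.0152, -0.0511, 0, 0, 0, 0, 1]

```text
t: 24.5
tcp_pos: [621.9, -152.5, 265.0]
orientation: [-1.793, 2.58, 0.0]
contact_force: [0.5, 0.2, -1.2]
opening: 23.4
```

```bash
python3 look.py l11.png
```

```text
[ 621.92122365 -152.48412055  265.03847464] [-1.79304786e+00  2.57953094e+00  2.42436252e-04] [ 0.54963801  0.15499408 -1.20282534]
201 210
344 229
```

View pics/wl11.png

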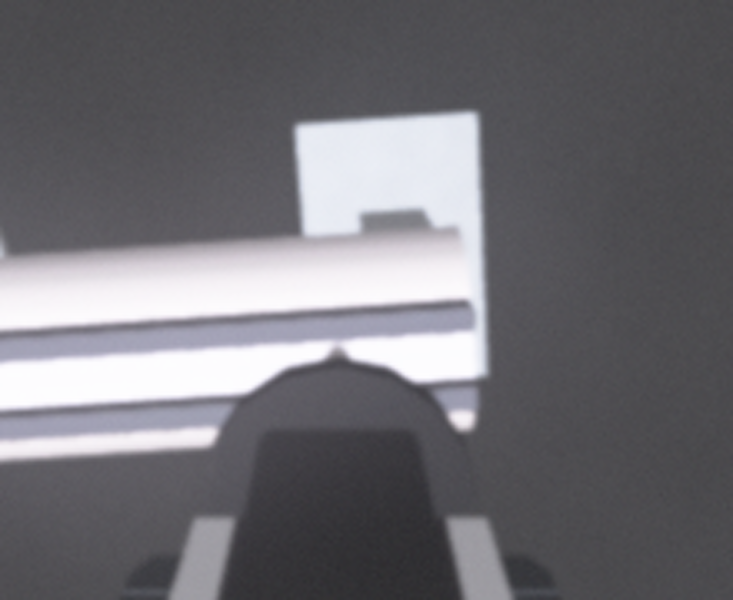

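View pics/l11.png

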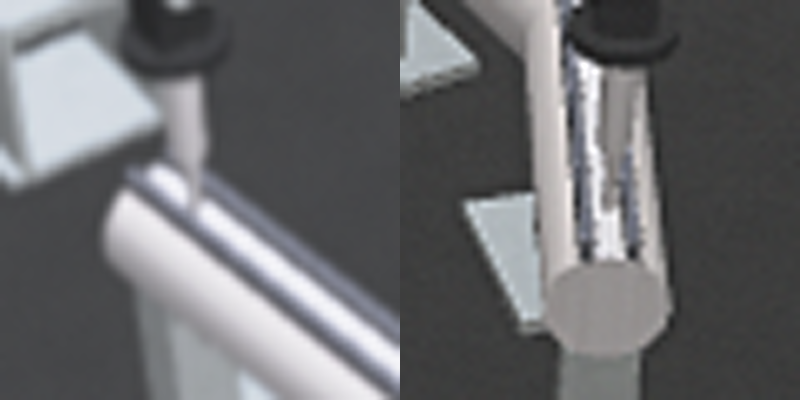

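Request:
carry_out:
  moves: [0, 0, 0.01, 0, 0, 0, 1, 0, 0, 0.022, 0, 0, 0, 1, 0, 0, 0.036, 0, 0, 0, 1, 0, 0, 0.06, 0, 0, 0, 1, 0, 0, 0.11, 0, 0, 0, 1, 0, 0, 0.17, 0, 0, 0, 1, -0.06, -0.08, 0.19, 0, 0, 0, 1, -0.14, -0.2, 0.19, 0, 0, 0, 1, -0.22, -0.32, 0.19, 0, 0, 0, 1, -0.3, -0.44, 0.19, 0, 0, 0, 1, -0.38, -0.56, 0.19, 0, 0, 0, 1, -0.45, -0.66, 0.19, 0, 0, 0, 1]

```text
t: 25.85
tcp_pos: [485.8, -352.7, 323.9]
orientation: [-1.792, 2.58, -0.004]
contact_force: [-1.1, -0.0, -2.3]
opening: 23.4
```

Request:
carry_out:
  moves: [0, 0, 0, 0, 0, 0, 1, 0, 0, 0, 0, 0, 0, 1, 0, 0, 0, 0, 0, 0, 1]

```text
t: 26.15
tcp_pos: [487.5, -350.2, 323.0]
orientation: [-1.793, 2.579, -0.001]
contact_force: [0.6, 0.3, -1.6]
opening: 23.4
```

Request:
carry_out:
  moves: [-0.03, -0.02, 0, 0, 0, 0, 1, -0.0607, -0.0407, -0.05, 0, 0, 0, 1, -0.0607, -0.0407, -0.15, 0, 0, 0, 1, -0.0607, -0.0407, -0.25, 0, 0, 0, 1, -0.0607, -0.0407, -0.32, 0, 0, 0, 1, -0.0607, -0.0407, -0.32, 0, 0, 0, 1, -0.0607, -0.0407, -0.32, 0, 0, 0, 1]

```text
t: 26.85
tcp_pos: [468.1, -362.5, 225.3]
orientation: [1.793, -2.579, -0.003]
contact_force: [0.7, 0.1, -1.1]
opening: 23.7
```

```bash
python3 look.py l12.png
```

```text
[ 468.10833872 -362.49070824  225.25218178] [ 1.79297764 -2.57906679 -0.00274522] [ 0.73828156  0.07941988 -1.08990726]
175 166
311 306
```

View pics/wl12.png

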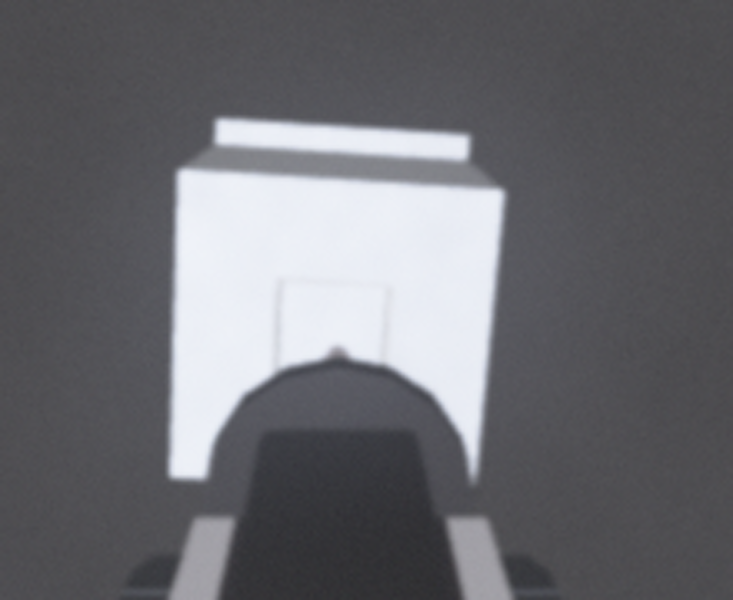

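View pics/l12.png

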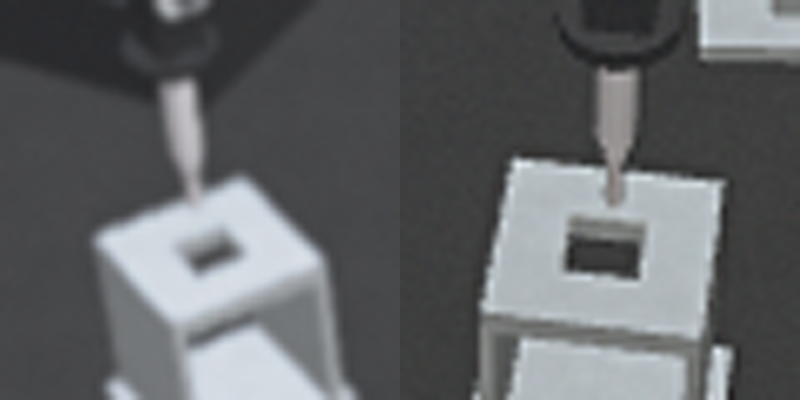

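Request:
carry_out:
  moves: [0.004, 0, -0.05, 0, 0, 0, 1, 0.004, 0, -0.1, 0, 0, 0, 1, 0.004, 0, -0.15, 0, 0, 0, 1, 0.004, 0, -0.2, 0, 0, 0, 1, 0.004, 0, -0.25, 0, 0, 0, 1, 0.004, 0, -0.29, 0, 0, 0, 1, 0.004, 0, -0.32, 0, 0, 0, 1, 0.004, 0, -0.334, 0, 0, 0, 1, 0.004, 0, -0.334, 0, 0, 0, 1, 0.004, 0, -0.334, 0, 0, 0, 1]

```text
t: 28.0
tcp_pos: [470.3, -363.3, 126.5]
orientation: [-1.793, 2.58, -0.002]
contact_force: [1.0, -0.3, -0.7]
opening: 23.4
```

Request:
carry_out:
  moves: [0, 0, -0.002, 0, 0, 0, -1, 0, 0, -0.002, 0, 0, 0, -1, 0, 0, -0.002, 0, 0, 0, -1, 0, 0, -0.002, 0, 0, 0, -1, 0, 0, -0.002, 0, 0, 0, -1, 0, 0, -0.002, 0, 0, 0, -1, 0, 0, -0.002, 0, 0, 0, -1, 0, 0, -0.002, 0, 0, 0, -1, 0, 0, -0.002, 0, 0, 0, -1]

```text
t: 28.9
tcp_pos: [469.9, -362.8, 125.2]
orientation: [-1.793, 2.58, 0.0]
contact_force: [0.8, 0.4, -0.1]
opening: 85.3
```

Run:
```python
from h import *
s,im=snap('wrist','w8.png');print(s['tcp_pos'],s['opening'],s['contact_force'])
```

```text
[ 469.87267684 -362.82017314  125.2241626 ] 85.28464008694546 [ 0.77230797  0.41798528 -0.06894672]
```

View pics/w8.png

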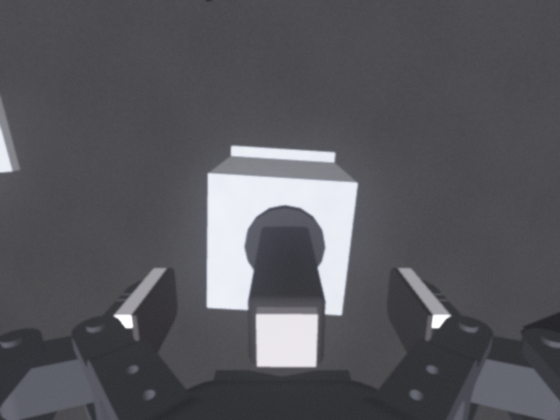

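Request:
carry_out:
  moves: [0, 0, 0.1, 0, 0, 0, -1, 0, 0, 0.25, 0, 0, 0, -1, 0, 0, 0.4, 0, 0, 0, -1, 0, 0.06, 0.55, 0, 0, 0.02, -1, 0, 0.2, 0.6, 0, 0, 0.06, -1, 0, 0.36, 0.6, 0, 0, 0.113, -1, 0, 0.52, 0.6, 0, 0, 0.113, -1, 0, 0.68, 0.6, 0, 0, 0.113, -1, 0, 0.84, 0.6, 0, 0, 0.113, -1, 0, 1, 0.6, 0, 0, 0.113, -1, 0, 1, 0.6, 0, 0, 0.113, -1, 0, 1, 0.6, 0, 0, 0.113, -1]

```text
t: 30.15
tcp_pos: [469.9, -62.0, 305.5]
orientation: [2.223, -2.219, 0.001]
contact_force: [-0.4, -0.3, 0.0]
opening: 85.5
```

Request:
carry_out:
  moves: [0.02, 0.16, 0, 0, 0, 0, -1, 0.02, 0.32, 0, 0, 0, 0, -1, 0.02, 0.4, 0, 0, 0, 0, -1, 0.02, 0.4, 0, 0, 0, 0, -1, 0.02, 0.4, 0, 0, 0, 0, -1, 0.02, 0.4, 0, 0, 0, 0, -1]

```text
t: 30.75
tcp_pos: [476.2, 55.4, 305.2]
orientation: [2.217, -2.225, 0.001]
contact_force: [-0.5, 0.9, -0.1]
opening: 85.5
```

Run:
```python
from h import *
s,im=snap('wrist','w9.png');print(s['tcp_pos'],s['orientation'],s['q'])
s,im=snap('scene','s9.png')
```

```text
[476.20676508  55.39899337 305.20157908] [ 2.21726580e+00 -2.22463267e+00  8.13382377e-04] [-3.01696376e-02 -1.55880220e-01  1.85761050e+00 -8.65892903e-04
  1.43996086e+00  1.54405669e+00]
```

View pics/w9.png

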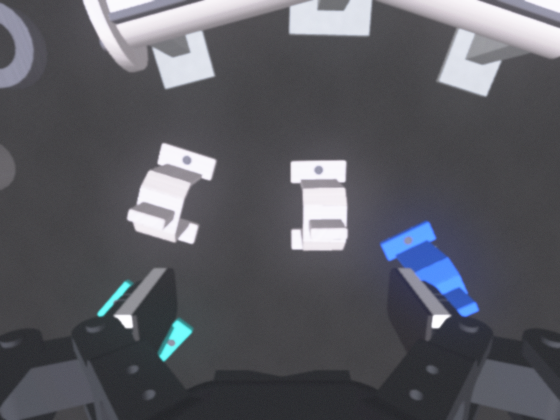

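View pics/s9.png

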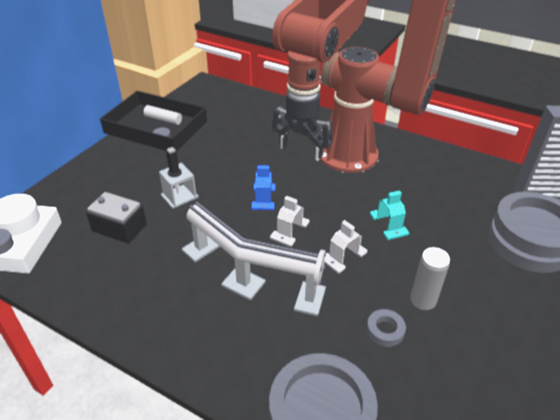

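The silver straps stand at (172,195) and (320,205); blue is at (430,270) and turquoise at (145,320). I'll enlarge the silver ones to confirm and measure them.

Run:
```python
from h import *
import pickle
s,im=snap('wrist','x.png');pickle.dump((s,im),open('w9.pkl','wb'))
f=im['frame'][:,:,::-1]
cv2.imwrite('pics/w9c.png',np.hstack([cv2.resize(f[140:260,115:235],(400,400),interpolation=cv2.INTER_CUBIC),cv2.resize(f[140:260,260:380],(400,400),interpolation=cv2.INTER_CUBIC)]))
```

```text
(no output)
```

View pics/w9c.png

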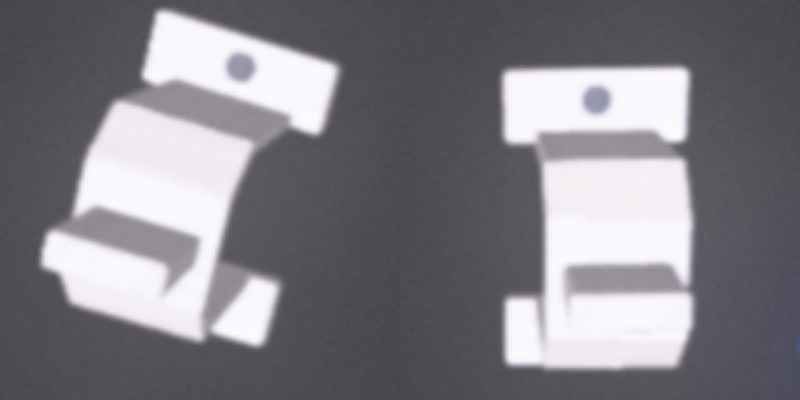

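Run:
```python
from h import *
import pickle
s,im=pickle.load(open('w9.pkl','rb'));P=campose(im,s)
k=120/400
def rep(n,c,x0,z):
    w=tow(im,P,np.array(c)*k-.35+[x0,140],z)[:,:2]; e=np.diff(np.r_[w,w[:1]],axis=0)
    print(n,'c',w.mean(0).round(1),'len',np.linalg.norm(e,axis=1).round(1),'ang',np.degrees(np.arctan2(e[:,1],e[:,0])).round(1))
rep('R lug',[(168,296),(291,292),(291,330),(170,331)],260,120)
rep('L lug',[(50,231),(171,265),(162,299),(42,267)],115,120)
for z in(8,12,16):
    rep('R foot',[(104,70),(289,67),(287,139),(104,143)],260,z)
    rep('L foot',[(160,11),(339,67),(321,134),(144,79)],115,z)
```

```text
R lug c [433.3   8.2] len [35.9 11.7 35.6 10.8] ang [ -88.3 -177.5   90.2    4.1]
L lug c [448.4 184.7] len [35.4 10.9 35.3 11.4] ang [-107.   160.9   73.7  -18.5]
R foot c [477.6   8. ] len [68.8 27.1 69.2 27.5] ang [-8.930e+01 -1.791e+02  9.100e+01  1.000e-01]
L foot c [490.3 171.2] len [67.9 26.4 68.1 26.2] ang [-107.8  162.1   72.   -18.4]
R foot c [478.2   8.4] len [68.2 26.8 68.5 27.3] ang [-8.930e+01 -1.791e+02  9.100e+01  1.000e-01]
L foot c [490.8 170.2] len [67.3 26.2 67.5 26. ] ang [-107.8  162.1   72.   -18.4]
R foot c [478.8   8.8] len [67.5 26.6 67.9 27. ] ang [-8.930e+01 -1.791e+02  9.100e+01  1.000e-01]
L foot c [491.2 169.1] len [66.6 25.9 66.9 25.8] ang [-107.8  162.1   72.   -18.4]
```

Request:
carry_out:
  moves: [-0.02, -0.02, 0, 0, 0, 0.045, -1, -0.05, -0.05, 0, 0, 0, 0.09, -1, -0.08, -0.1, 0, 0, 0, 0.135, -1, -0.11, -0.13, 0, 0, 0, 0.18, -1, -0.142, -0.157, -0.05, 0, 0, 0.225, -1, -0.142, -0.157, -0.1, 0, 0, 0.27, -1, -0.142, -0.157, -0.15, 0, 0, 0.315, -1, -0.142, -0.157, -0.2, 0, 0, 0.36, -1, -0.142, -0.157, -0.25, 0, 0, 0.405, -1, -0.142, -0.157, -0.3, 0, 0, 0.45, -1, -0.142, -0.157, -0.35, 0, 0, 0.495, -1, -0.142, -0.157, -0.35, 0, 0, 0.504, -1]

```text
t: 32.1
tcp_pos: [431.4, 9.6, 198.0]
orientation: [-3.141, -0.018, 0.008]
contact_force: [0.9, 0.4, 0.3]
opening: 85.4
```

Request:
carry_out:
  moves: [0, 0, 0, 0, 0, 0, -1, 0, 0, 0, 0, 0, 0, -1, 0, 0, 0, 0, 0, 0, -1]

```text
t: 32.4
tcp_pos: [434.1, 9.8, 201.4]
orientation: [3.141, 0.016, 0.003]
contact_force: [-0.2, 0.1, 0.6]
opening: 85.4
```

Run:
```python
from h import *
s,im=snap('wrist','w10.png');print(s['tcp_pos'],s['orientation'],s['q'])
```

```text
[434.10546766   9.80066426 201.43200565] [3.14122559 0.01584018 0.00330233] [-1.39329910e-01 -1.79845117e-01  2.07441164e+00 -2.05895636e-05
  1.24489864e+00 -1.49408602e-01]
```

View pics/w10.png

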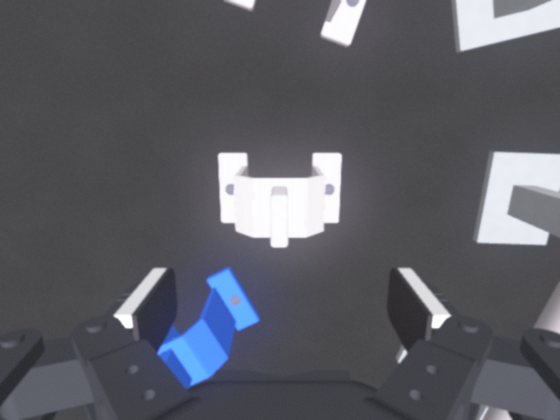

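Run:
```python
from h import *
s,im=snap('wrist','x.png');P=campose(im,s);print(s['tcp_pos'])
f=im['frame'][140:260,205:355,::-1];cv2.imwrite('pics/w10c.png',cv2.resize(f,None,fx=5,fy=5,interpolation=cv2.INTER_CUBIC))
g=im['frame'].mean(2);print(tow(im,P,[[279.7,192],[279.5,245],[272,245],[288,245]],120).round(1).tolist())
```

```text
[434.01759513   9.88651117 201.31609475]
[[433.2, 27.9, 120.0], [433.3, -8.6, 120.0], [428.3, -8.6, 120.0], [439.1, -8.5, 120.0]]
```

View pics/w10c.png

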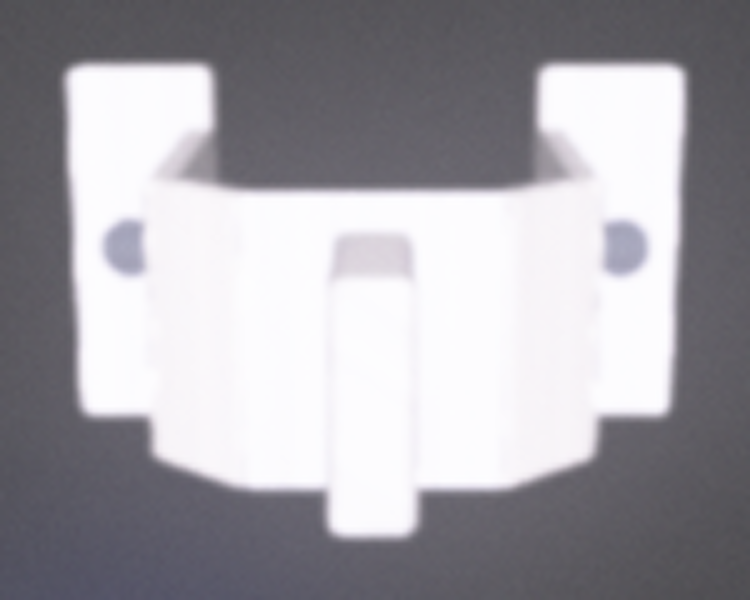

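Request:
carry_out:
  moves: [-0.002, -0.007, -0.1, 0, 0, 0, -1, -0.002, -0.007, -0.2, 0, 0, 0, -1, -0.002, -0.007, -0.28, 0, 0, 0, -1, -0.002, -0.007, -0.34, 0, 0, 0, -1, -0.002, -0.007, -0.37, 0, 0, 0, -1, -0.002, -0.007, -0.37, 0, 0, 0, -1, -0.002, -0.007, -0.37, 0, 0, 0, -1]
  force: 80

```text
t: 33.2
tcp_pos: [433.5, 7.9, 90.1]
orientation: [3.141, 0.018, 0.002]
contact_force: [-1.0, 0.3, 0.2]
opening: 85.7
```

Request:
carry_out:
  moves: [0, 0, 0, 0, 0, 0, 1, 0, 0, 0, 0, 0, 0, 1, 0, 0, 0, 0, 0, 0, 1, 0, 0, 0, 0, 0, 0, 1, 0, 0, 0, 0, 0, 0, 1, 0, 0, 0, 0, 0, 0, 1, 0, 0, 0, 0, 0, 0, 1, 0, 0, 0, 0, 0, 0, 1, 0, 0, 0, 0, 0, 0, 1, 0, 0, 0, 0, 0, 0, 1, 0, 0, 0, 0, 0, 0, 1]
  force: 80

```text
t: 34.3
tcp_pos: [432.4, 7.9, 89.5]
orientation: [3.142, 0.018, -0.002]
contact_force: [-2.7, 0.3, 6.0]
opening: 10.8
```

Run:
```python
from h import *
s,im=snap('wrist','w11.png');print(s['tcp_pos'],s['opening'],s['contact_force'])
```

```text
[432.39124099   7.93731367  89.5304997 ] 10.774944431612134 [-2.68288734  0.3123688   5.97896757]
```

View pics/w11.png

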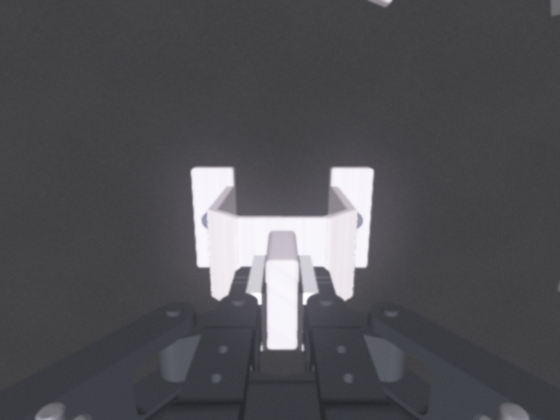

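Request:
carry_out:
  moves: [0, 0, 0.08, 0, 0, 0, 1, 0, 0, 0.2, 0, 0, 0, 1, 0, 0, 0.34, 0, 0, 0, 1, 0, 0, 0.48, 0, 0, 0, 1, 0.05, -0.02, 0.6, 0, 0, 0, 1, 0.15, -0.06, 0.63, 0, 0, -0.02, 1, 0.28, -0.13, 0.63, 0, 0, -0.05, 1, 0.42, -0.2, 0.63, 0, 0, -0.08, 1, 0.56, -0.27, 0.63, 0, 0, -0.0955, 1, 0.68, -0.32, 0.63, 0, 0, -0.0955, 1, 0.7, -0.332, 0.63, 0, 0, -0.0955, 1, 0.7, -0.332, 0.63, 0, 0, -0.0955, 1]

```text
t: 35.55
tcp_pos: [642.5, -92.1, 275.1]
orientation: [-3.108, 0.453, 0.007]
contact_force: [-0.5, 0.4, -5.3]
opening: 11.1
```

Request:
carry_out:
  moves: [0, 0, 0, 0, 0, 0, 1, 0, 0, 0, 0, 0, 0, 1, 0, 0, 0, 0, 0, 0, 1]

```text
t: 35.85
tcp_pos: [641.8, -90.9, 278.5]
orientation: [-3.109, 0.451, -0.0]
contact_force: [0.4, -0.2, -3.4]
opening: 10.7
```

Run:
```python
from h import *
s,im=snap('wrist','w12.png');print(s['tcp_pos'],s['opening'],s['contact_force'],s['orientation'])
_,a=snap('scene','s12.png');_,b=snap('side','d12.png')
cv2.imwrite('pics/c12.png',np.hstack([cv2.resize(a['frame'][160:280,170:290,::-1],(400,400),interpolation=cv2.INTER_CUBIC),cv2.resize(b['frame'][120:240,280:400,::-1],(400,400),interpolation=cv2.INTER_CUBIC)]))
```

```text
[641.81037374 -90.93002296 278.54538321] 10.738802073714215 [ 0.42303035 -0.20434267 -3.39369009] [-3.10904079e+00  4.50500429e-01 -2.93384273e-05]
```

View pics/w12.png

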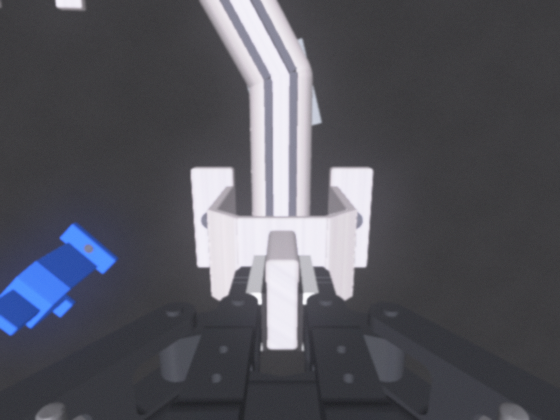

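View pics/c12.png

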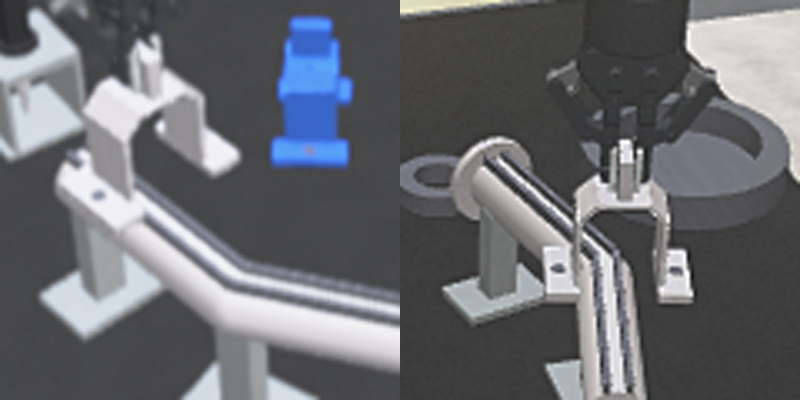

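Request:
carry_out:
  moves: [0, 0, -0.05, 0, 0, 0, 1, 0, 0, -0.1, 0, 0, 0, 1, 0, 0, -0.15, 0, 0, 0, 1, 0, 0, -0.2, 0, 0, 0, 1, 0, 0, -0.22, 0, 0, 0, 1, 0, 0, -0.22, 0, 0, 0, 1]

```text
t: 36.6
tcp_pos: [641.3, -91.4, 209.6]
orientation: [-3.109, 0.452, 0.007]
contact_force: [-1.1, 0.5, -4.8]
opening: 10.7
```

Run:
```python
from h import *
s,im=snap('wrist','w13.png');print(s['tcp_pos'],s['opening'],s['contact_force'],s['orientation'])
_,a=snap('scene','s12.png');_,b=snap('side','d12.png')
cv2.imwrite('pics/c13.png',np.hstack([cv2.resize(a['frame'][160:280,170:290,::-1],(400,400),interpolation=cv2.INTER_CUBIC),cv2.resize(b['frame'][140:260,280:400,::-1],(400,400),interpolation=cv2.INTER_CUBIC)]))
```

```text
[641.34284198 -91.36800235 209.58763005] 10.687471990172197 [-1.12064487  0.48356961 -4.76721869] [-3.10852089  0.451601    0.00700445]
```

View pics/c13.png

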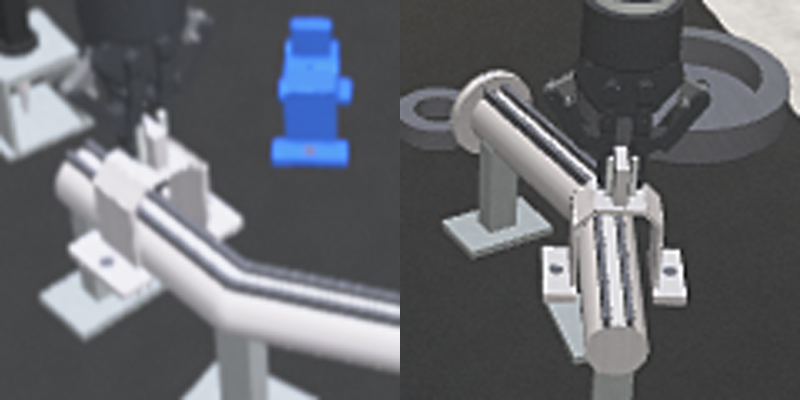

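Request:
carry_out:
  moves: [0, 0, -0.04, 0, 0, 0, 1, 0, 0, -0.08, 0, 0, 0, 1, 0, 0, -0.11, 0, 0, 0, 1, 0, 0, -0.13, 0, 0, 0, 1, 0, 0, -0.138, 0, 0, 0, 1, 0, 0, -0.138, 0, 0, 0, 1, 0, 0, -0.138, 0, 0, 0, 1]

```text
t: 37.45
tcp_pos: [643.1, -91.7, 171.3]
orientation: [3.109, -0.452, 0.001]
contact_force: [-0.2, -0.7, -3.7]
opening: 10.6
```

Request:
carry_out:
  moves: [0, 0, -0.003, 0, 0, 0, 1, 0, 0, -0.003, 0, 0, 0, 1, 0, 0, -0.003, 0, 0, 0, 1]

```text
t: 37.75
tcp_pos: [642.9, -91.7, 170.3]
orientation: [3.109, -0.451, 0.001]
contact_force: [0.8, 0.4, -4.5]
opening: 10.9
```

Still hanging free; the force equals the strap's weight. I'll lower about 4 mm more.

Request:
carry_out:
  moves: [0, 0, -0.004, 0, 0, 0, 1, 0, 0, -0.008, 0, 0, 0, 1, 0, 0, -0.011, 0, 0, 0, 1, 0, 0, -0.011, 0, 0, 0, 1]

```text
t: 38.15
tcp_pos: [642.7, -91.6, 166.6]
orientation: [3.109, -0.452, -0.0]
contact_force: [-0.5, 0.2, -3.7]
opening: 11.1
```

Request:
carry_out:
  moves: [0, 0, -0.003, 0, 0, 0, 1, 0, 0, -0.003, 0, 0, 0, 1, 0, 0, -0.003, 0, 0, 0, 1]

```text
t: 38.45
tcp_pos: [642.7, -91.7, 166.6]
orientation: [3.109, -0.452, 0.0]
contact_force: [-2.3, -0.5, 1.6]
opening: 10.8
```

Request:
carry_out:
  moves: [0, 0, 0, 0, 0, 0, -1, 0, 0, 0, 0, 0, 0, -1, 0, 0, 0, 0, 0, 0, -1, 0, 0, 0, 0, 0, 0, -1, 0, 0, 0, 0, 0, 0, -1, 0, 0, 0, 0, 0, 0, -1, 0, 0, 0, 0, 0, 0, -1, 0, 0, 0, 0, 0, 0, -1]

```text
t: 39.25
tcp_pos: [642.7, -91.6, 165.7]
orientation: [-3.109, 0.452, 0.0]
contact_force: [0.4, -0.4, 0.4]
opening: 85.2
```

Request:
carry_out:
  moves: [0, 0, 0.06, 0, 0, 0, -1, 0, 0, 0.16, 0, 0, 0, -1, 0, 0, 0.3, 0, 0, 0, -1, 0, 0, 0.42, 0, 0, 0, -1, 0, 0, 0.46, 0, 0, 0, -1, 0, 0, 0.46, 0, 0, 0, -1, 0, 0, 0.46, 0, 0, 0, -1]

```text
t: 39.95
tcp_pos: [641.9, -91.5, 302.0]
orientation: [-3.109, 0.452, 0.004]
contact_force: [-0.3, -0.1, -1.1]
opening: 85.0
```

Run:
```python
from h import *
s,im=snap('wrist','w14.png');print(s['tcp_pos'],s['opening'],s['contact_force'],s['orientation'])
_,a=snap('scene','s14.png');_,b=snap('side','d14.png')
cv2.imwrite('pics/c14.png',np.hstack([cv2.resize(a['frame'][160:280,170:290,::-1],(400,400),interpolation=cv2.INTER_CUBIC),cv2.resize(b['frame'][140:260,280:400,::-1],(400,400),interpolation=cv2.INTER_CUBIC)]))
```

```text
[641.94905604 -91.4723135  302.00400914] 85.01018046411615 [-0.33763186 -0.14297176 -1.08766299] [-3.10870961  0.45157876  0.00378998]
```

View pics/c14.png

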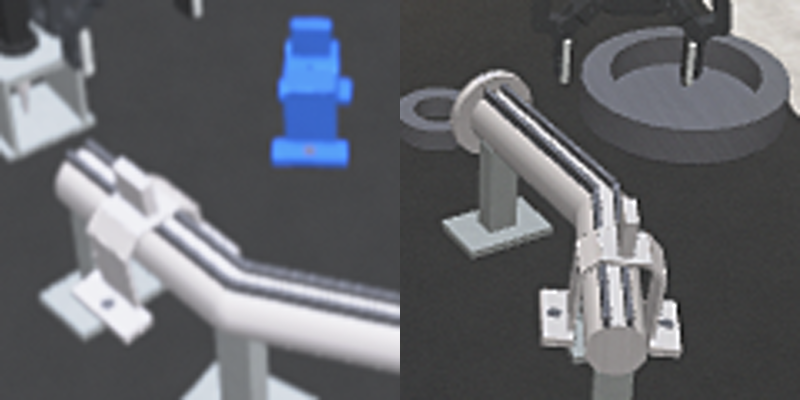

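View pics/w14.png

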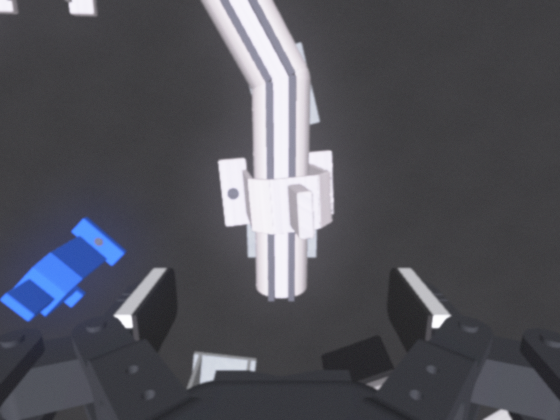

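View pics/s14.png

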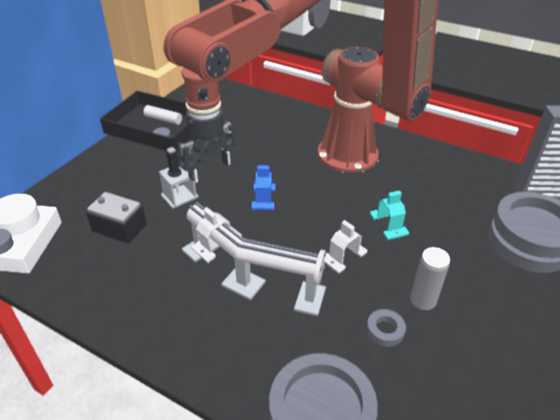

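Run:
```python
from h import *
s,im=snap('wrist','w15.png');print(s['t'],s['tcp_pos'])
cv2.imwrite('pics/w15c.png',cv2.resize(im['frame'][130:310,190:370,::-1],(600,600),interpolation=cv2.INTER_CUBIC))
```

```text
40.1 [641.34653794 -91.32220836 300.47676352]
```

View pics/w15c.png

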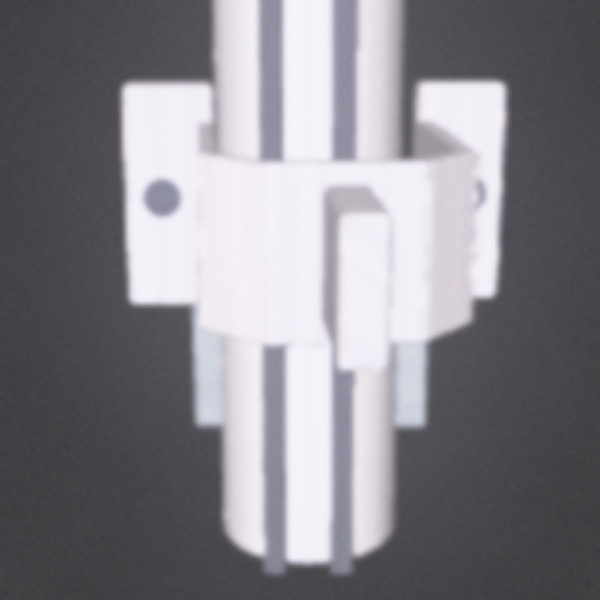

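Request:
carry_out:
  moves: [0, 0, 0, 0, 0, 0, -1, 0, 0, 0, 0, 0, 0, -1, 0, 0, 0, 0, 0, 0, -1, 0, 0, 0, 0, 0, 0, -1, 0, 0, 0, 0, 0, 0, -1, 0, 0, 0, 0, 0, 0, -1, 0, 0, 0, 0, 0, 0, -1, 0, 0, 0, 0, 0, 0, -1]

```text
t: 40.95
tcp_pos: [642.7, -91.6, 303.8]
orientation: [3.109, -0.452, 0.0]
contact_force: [-0.3, -0.5, 0.2]
opening: 85.2
```

```bash
cat > f.py <<'E'
from h import *
import sys
s,im=snap('wrist','x.png');print(s['t'],s['tcp_pos'])
for _ in range(3): s,im2=snap('wrist','x.png')
cv2.imwrite('pics/'+sys.argv[1],np.hstack([cv2.resize(i['frame'][130:310,190:370,::-1],(400,400),interpolation=cv2.INTER_CUBIC) for i in (im,im2)]))
E
python3 f.py w16c.png
```

```text
40.95 [642.69357678 -91.64539191 303.82349891]
```

View pics/w16c.png

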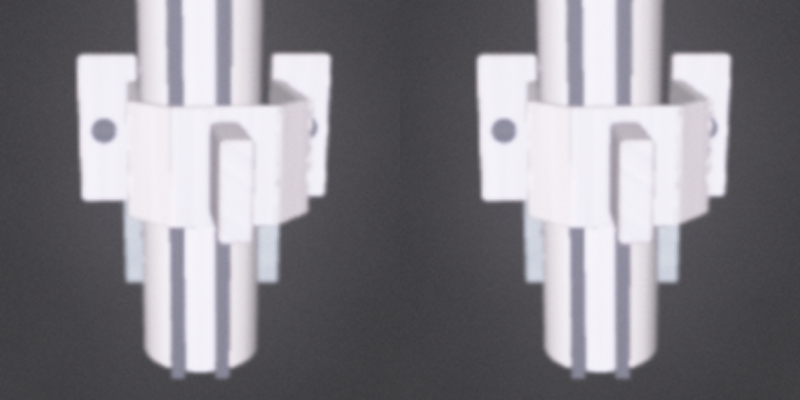

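Request:
carry_out:
  moves: [0, 0, -0.14, 0, 0, 0, -1, 0, 0, -0.28, 0, 0, 0, -1, 0, 0, -0.4, 0, 0, 0, -1, 0, 0, -0.445, 0, 0, 0, -1, 0, 0, -0.452, 0, 0, 0, -1, 0, 0, -0.452, 0, 0, 0, -1, 0, 0, -0.452, 0, 0, 0, -1]

```text
t: 41.85
tcp_pos: [644.7, -92.1, 171.3]
orientation: [3.108, -0.451, 0.008]
contact_force: [0.2, 0.4, 0.7]
opening: 85.6
```

Request:
carry_out:
  moves: [0, 0, 0, 0, 0, 0, 0.4, 0, 0, 0, 0, 0, 0, 0.4, 0, 0, 0, 0, 0, 0, 0.4, 0, 0, 0, 0, 0, 0, 0.4, 0, 0, 0, 0, 0, 0, 0.4, 0, 0, 0, 0, 0, 0, 0.6, 0, 0, 0, 0, 0, 0, 0.65, 0, 0, 0, 0, 0, 0, 0.7, 0, 0, 0, 0, 0, 0, 0.75, 0, 0, 0, 0, 0, 0, 0.8, 0, 0, 0, 0, 0, 0, 0.8]
  force: 20

```text
t: 42.95
tcp_pos: [643.5, -91.9, 168.9]
orientation: [3.109, -0.452, 0.004]
contact_force: [4.1, -0.5, 2.2]
opening: 11.7
```

Run:
```python
from h import *
s,im=snap('wrist','w17.png');print(s['t'],s['tcp_pos'],s['opening'],s['contact_force'])
_,b=snap('side','d12.png');_,a=snap('scene','d12.png')
cv2.imwrite('pics/c17.png',np.hstack([cv2.resize(a['frame'][160:280,170:290,::-1],(400,400),interpolation=cv2.INTER_CUBIC),cv2.resize(b['frame'][140:260,280:400,::-1],(400,400),interpolation=cv2.INTER_CUBIC)]))
```

```text
42.95 [643.54089435 -91.90548376 168.90601173] 11.69631527346396 [ 4.12235311 -0.53243748  2.2415516 ]
```

View pics/w17.png

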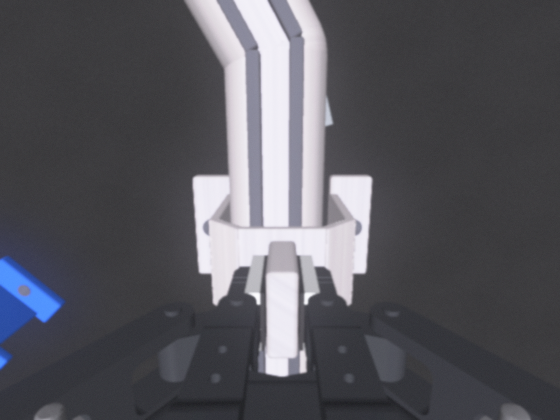

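View pics/c17.png

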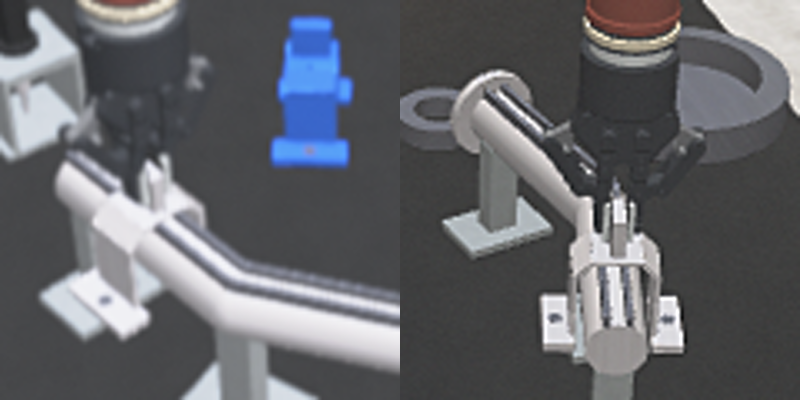

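Request:
carry_out:
  moves: [0, 0, 0.01, 0, 0, 0, 1, -0.008, 0.002, 0.014, 0, 0, 0, 1, -0.008, 0.002, 0.014, 0, 0, 0, 1, -0.008, 0.002, 0.014, 0, 0, 0, 1, -0.008, 0.002, 0.014, 0, 0, 0, 1, -0.008, 0.002, 0.007, 0, 0, 0, 1, -0.008, 0.002, 0.004, 0, 0, 0, 1, -0.008, 0.002, 0.002, 0, 0, 0, 1, -0.008, 0.002, 0, 0, 0, 0, 1, -0.008, 0.002, 0, 0, 0, 0, 1]
  force: 50

```text
t: 44.1
tcp_pos: [640.2, -91.0, 169.0]
orientation: [-3.109, 0.452, 0.001]
contact_force: [-2.9, 0.2, 0.8]
opening: 11.3
```

Run:
```python
from h import *
s,im=snap('wrist','w18.png');print(s['t'],s['tcp_pos'],s['opening'],s['contact_force'])
cv2.imwrite('pics/w18c.png',cv2.resize(im['frame'][150:390,160:400,::-1],(600,600),interpolation=cv2.INTER_CUBIC))
```

```text
44.1 [640.17123779 -91.00098502 168.98705156] 11.251886919633472 [-2.91655067  0.2076083   0.82405922]
```

View pics/w18c.png

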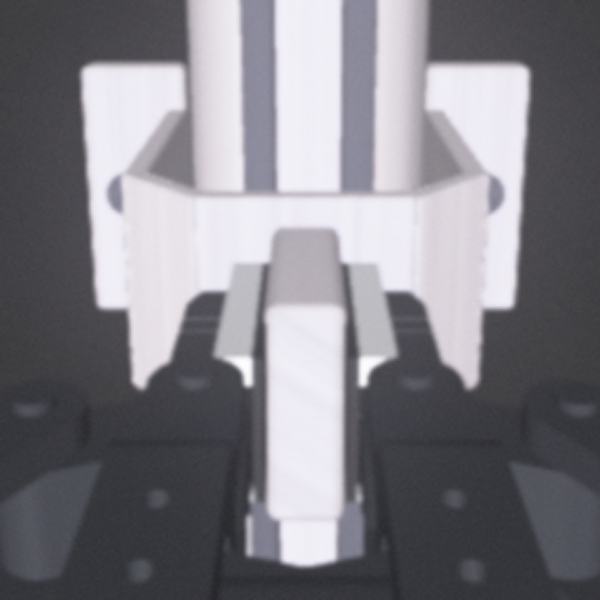

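Request:
carry_out:
  moves: [0, 0, 0, 0, 0, 0, 0.72, 0, 0, 0, 0, 0, 0, 0.7, 0, 0, 0, 0, 0, 0, 0.68, 0, 0, 0, 0, 0, 0, 0.66, 0, 0, 0, 0, 0, 0, 0.64, 0, 0, 0, 0, 0, 0, 0.62, 0, 0, 0, 0, 0, 0, 0.6, 0, 0, 0, 0, 0, 0, 0.57, 0, 0, 0, 0, 0, 0, 0.54, 0, 0, 0, 0, 0, 0, 0.5, 0, 0, 0, 0, 0, 0, 0.5]

```text
t: 45.25
tcp_pos: [640.3, -91.0, 168.1]
orientation: [3.109, -0.452, -0.0]
contact_force: [-0.0, 0.5, 0.2]
opening: 21.3
```

Run:
```python
from h import *
s,im=snap('wrist','w18.png');print(s['t'],s['tcp_pos'],s['opening'],s['contact_force'])
cv2.imwrite('pics/w19c.png',cv2.resize(im['frame'][150:390,160:400,::-1],(600,600),interpolation=cv2.INTER_CUBIC))
```

```text
45.25 [640.26478105 -91.04358251 168.14380898] 21.332500872324054 [-0.01391612  0.53960796  0.23411568]
```

View pics/w19c.png

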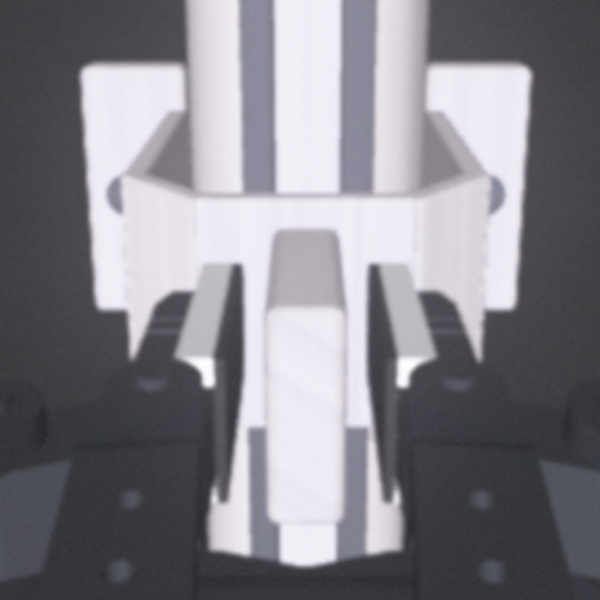

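Request:
carry_out:
  moves: [0, 0, 0, 0, 0, 0, 0.3, 0, 0, 0, 0, 0, 0, 0, 0, 0, 0, 0, 0, 0, -0.4, 0, 0, 0, 0, 0, 0, -0.8, 0, 0, 0, 0, 0, 0, -1, 0, 0, 0, 0, 0, 0, -1, 0, 0, 0.03, 0, 0, 0, -1, 0, 0, 0.1, 0, 0, 0, -1, 0, 0, 0.2, 0, 0, 0, -1, 0, 0, 0.34, 0, 0, 0, -1, 0, 0, 0.44, 0, 0, 0, -1, 0, 0, 0.44, 0, 0, 0, -1]

```text
t: 46.5
tcp_pos: [643.6, -91.8, 308.6]
orientation: [3.107, -0.451, 0.021]
contact_force: [0.3, 0.5, 0.4]
opening: 85.2
```

```bash
python3 f.py w20c.png
```

```text
46.5 [643.63704525 -91.84382663 308.56557868]
```

View pics/w20c.png

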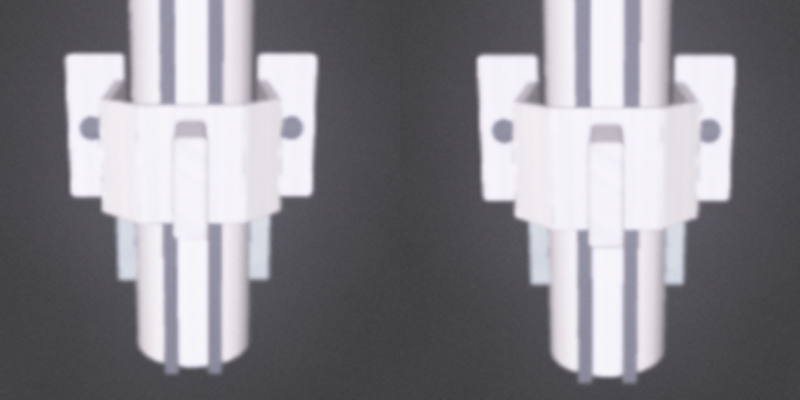

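Request:
carry_out:
  moves: [-0.1, 0.13, 0, 0, 0, 0, -1, -0.2, 0.26, 0, 0, 0, 0, -1, -0.3, 0.4, 0, 0, 0, 0, -1, -0.4, 0.54, 0, 0, 0, -0.008, -1, -0.5, 0.7, 0, 0, 0, -0.008, -1, -0.6, 0.84, 0, 0, 0, -0.008, -1, -0.64, 0.917, -0.1, 0, 0, -0.008, -1, -0.64, 0.917, -0.2, 0, 0, -0.008, -1, -0.64, 0.917, -0.33, 0, 0, -0.008, -1, -0.64, 0.917, -0.33, 0, 0, -0.008, -1, -0.64, 0.917, -0.33, 0, 0, -0.008, -1, -0.64, 0.917, -0.33, 0, 0, -0.008, -1]

```text
t: 47.9
tcp_pos: [449.5, 184.1, 202.7]
orientation: [-3.102, 0.491, -0.003]
contact_force: [0.6, 0.3, 1.2]
opening: 85.3
```

Run:
```python
from h import *
s,im=snap('wrist','w21.png');print(s['t'],s['tcp_pos'],s['opening'],s['orientation'])
R=Rn.from_rotvec(s['orientation']).as_matrix();print(np.degrees(np.arctan2(R[1,0],R[0,0])))
```

```text
47.9 [449.49685335 184.06854169 202.69504575] 85.34892615035612 [-3.10202188  0.49139485 -0.00313238]
-18.00304801972701
```

View pics/w21.png

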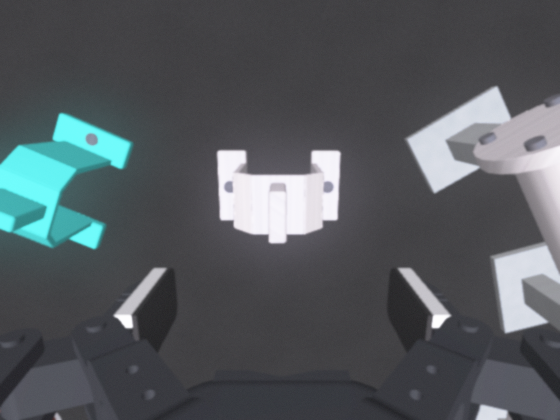

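Run:
```python
from h import *
s,im=snap('wrist','x.png');P=campose(im,s);print(s['tcp_pos'])
f=im['frame'][140:260,205:355,::-1];cv2.imwrite('pics/w21c.png',cv2.resize(f,None,fx=5,fy=5,interpolation=cv2.INTER_CUBIC))
for r in (215,217,219): print(tow(im,P,[[278.2,r]],120).round(1).tolist())
```

```text
[449.91668885 184.13832377 203.26091833]
[[449.6, 186.8, 120.0]]
[[449.2, 185.5, 120.0]]
[[448.8, 184.2, 120.0]]
```

View pics/w21c.png

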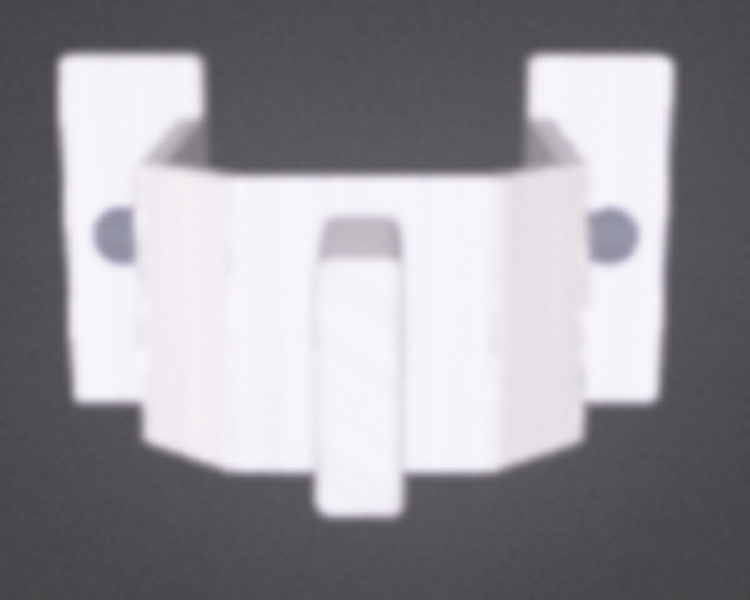

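Request:
carry_out:
  moves: [-0.005, 0.004, -0.1, 0, 0, 0, -1, -0.005, 0.004, -0.2, 0, 0, 0, -1, -0.005, 0.004, -0.28, 0, 0, 0, -1, -0.005, 0.004, -0.34, 0, 0, 0, -1, -0.005, 0.004, -0.374, 0, 0, 0, -1, -0.005, 0.004, -0.374, 0, 0, 0, -1, -0.005, 0.004, -0.374, 0, 0, 0, -1]
  force: 80

```text
t: 48.7
tcp_pos: [448.0, 185.5, 90.3]
orientation: [-3.102, 0.491, -0.003]
contact_force: [-0.4, 0.1, 0.5]
opening: 85.8
```

Request:
carry_out:
  moves: [0, 0, 0, 0, 0, 0, 1, 0, 0, 0, 0, 0, 0, 1, 0, 0, 0, 0, 0, 0, 1, 0, 0, 0, 0, 0, 0, 1, 0, 0, 0, 0, 0, 0, 1, 0, 0, 0, 0, 0, 0, 1, 0, 0, 0, 0, 0, 0, 1, 0, 0, 0, 0, 0, 0, 1, 0, 0, 0, 0, 0, 0, 1, 0, 0, 0, 0, 0, 0, 1, 0, 0, 0, 0, 0, 0, 1]
  force: 80

```text
t: 49.8
tcp_pos: [447.2, 185.3, 89.3]
orientation: [-3.103, 0.491, -0.001]
contact_force: [-0.3, 0.2, 4.4]
opening: 10.9
```

Request:
carry_out:
  moves: [0, 0, 0.08, 0, 0, 0, 1, 0, 0, 0.2, 0, 0, 0, 1, 0, 0, 0.34, 0, 0, 0, 1, 0, 0, 0.48, 0, 0, 0.02, 1, 0.05, -0.02, 0.6, 0, 0, 0.05, 1, 0.15, -0.06, 0.65, 0, 0, 0.08, 1, 0.28, -0.13, 0.65, 0, 0, 0.11, 1, 0.42, -0.2, 0.65, 0, 0, 0.14, 1, 0.54, -0.26, 0.65, 0, 0, 0.175, 1, 0.64, -0.3, 0.65, 0, 0, 0.175, 1, 0.661, -0.31, 0.65, 0, 0, 0.175, 1, 0.661, -0.31, 0.65, 0, 0, 0.175, 1]

```text
t: 51.0
tcp_pos: [644.6, 91.5, 281.3]
orientation: [-3.119, -0.368, 0.007]
contact_force: [-0.7, 0.2, -2.7]
opening: 10.7
```

Request:
carry_out:
  moves: [0, 0, 0, 0, 0, 0, 1, 0, 0, 0, 0, 0, 0, 1, 0, 0, 0, 0, 0, 0, 1, 0, 0, 0, 0, 0, 0, 1]

```text
t: 51.4
tcp_pos: [644.5, 92.9, 284.4]
orientation: [-3.12, -0.371, -0.001]
contact_force: [0.1, 0.1, -2.3]
opening: 11.0
```

```bash
cat > g.py <<'E'
from h import *
import sys
s,im=snap('wrist','w.png');print(s['t'],s['tcp_pos'],s['opening'],s['contact_force'],s['orientation'])
_,a=snap('scene','s12.png');_,b=snap('side','d12.png')
cv2.imwrite('pics/'+sys.argv[1],np.hstack([cv2.resize(im['frame'][:,70:490,::-1],(400,400),interpolation=cv2.INTER_CUBIC),cv2.resize(b['frame'][120:240,260:380,::-1],(400,400),interpolation=cv2.INTER_CUBIC)]))
E
python3 g.py c22.png
```

```text
51.4 [644.5159757   92.87771561 284.39894941] 10.996588456086362 [ 0.12522269  0.07430751 -2.33080089] [-3.11951996e+00 -3.71494360e-01 -6.38870949e-04]
```

View pics/c22.png

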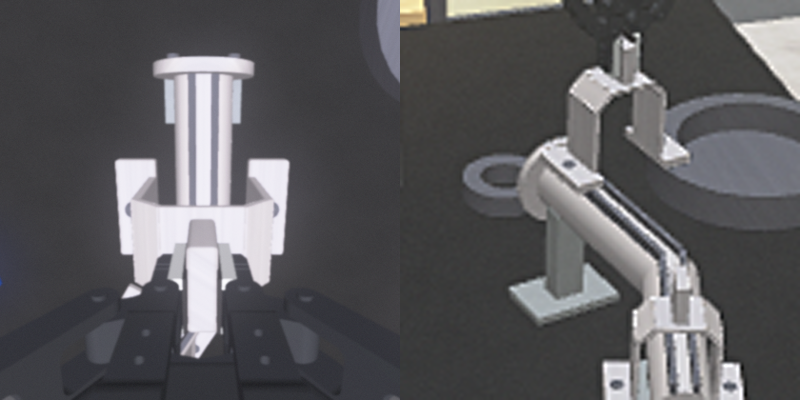

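View pics/w.png

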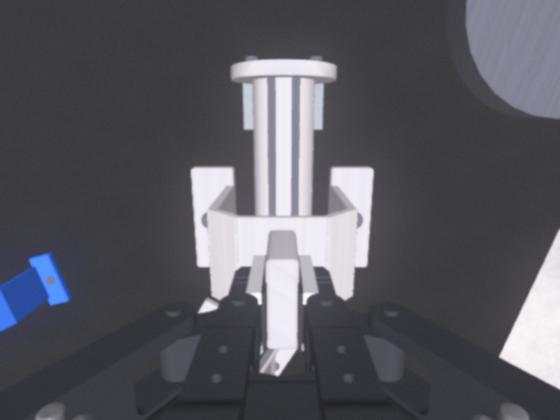

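Request:
carry_out:
  moves: [0.002, 0, -0.05, 0, 0, 0, 1, 0.002, 0, -0.1, 0, 0, 0, 1, 0.002, 0, -0.15, 0, 0, 0, 1, 0.002, 0, -0.2, 0, 0, 0, 1, 0.002, 0, -0.25, 0, 0, 0, 1, 0.002, 0, -0.29, 0, 0, 0, 1, 0.002, 0, -0.32, 0, 0, 0, 1, 0.002, 0, -0.34, 0, 0, 0, 1, 0.002, 0, -0.355, 0, 0, 0, 1, 0.002, 0, -0.362, 0, 0, 0, 1, 0.002, 0, -0.362, 0, 0, 0, 1, 0.002, 0, -0.362, 0, 0, 0, 1]

```text
t: 52.75
tcp_pos: [646.1, 92.3, 176.1]
orientation: [3.12, 0.37, 0.002]
contact_force: [-0.2, -0.5, -2.7]
opening: 11.1
```

```bash
python3 g.py c23.png
```

```text
52.75 [646.14966406  92.27854528 176.09974353] 11.059289525841765 [-0.24785418 -0.46853331 -2.70379924] [3.11963053e+00 3.70082891e-01 1.96121992e-03]
```

View pics/w.png

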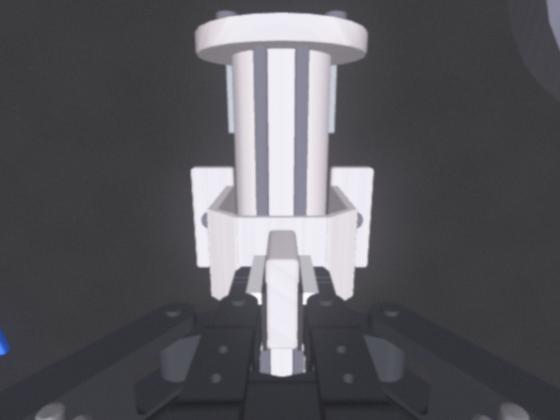

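Request:
carry_out:
  moves: [0, 0, -0.01, 0, 0, 0, 1, 0, 0, -0.02, 0, 0, 0, 1, 0, 0, -0.026, 0, 0, 0, 1, 0, 0, -0.026, 0, 0, 0, 1, 0, 0, -0.026, 0, 0, 0, 1]

```text
t: 53.4
tcp_pos: [645.6, 92.3, 167.3]
orientation: [-3.12, -0.37, 0.001]
contact_force: [0.1, 0.0, -3.4]
opening: 10.6
```

Request:
carry_out:
  moves: [0, 0, -0.004, 0, 0, 0, 1, 0, 0, -0.004, 0, 0, 0, 1, 0, 0, -0.004, 0, 0, 0, 1]

```text
t: 53.7
tcp_pos: [645.7, 92.2, 166.5]
orientation: [3.12, 0.37, 0.0]
contact_force: [0.6, 0.2, -2.9]
opening: 10.8
```

Request:
carry_out:
  moves: [0, 0, -0.003, 0, 0, 0, 1, 0, 0, -0.003, 0, 0, 0, 1, 0, 0, -0.003, 0, 0, 0, 1]

```text
t: 54.0
tcp_pos: [645.8, 92.2, 166.4]
orientation: [3.12, 0.37, 0.0]
contact_force: [-2.1, 0.0, 3.1]
opening: 11.1
```

Contact. I'll open slowly this time.

Request:
carry_out:
  moves: [0, 0, 0, 0, 0, 0, 0.76, 0, 0, 0, 0, 0, 0, 0.74, 0, 0, 0, 0, 0, 0, 0.72, 0, 0, 0, 0, 0, 0, 0.7, 0, 0, 0, 0, 0, 0, 0.68, 0, 0, 0, 0, 0, 0, 0.66, 0, 0, 0, 0, 0, 0, 0.64, 0, 0, 0, 0, 0, 0, 0.62, 0, 0, 0, 0, 0, 0, 0.6, 0, 0, 0, 0, 0, 0, 0.56, 0, 0, 0, 0, 0, 0, 0.5, 0, 0, 0, 0, 0, 0, 0.5]

```text
t: 55.2
tcp_pos: [645.7, 92.3, 165.5]
orientation: [-3.12, -0.37, -0.0]
contact_force: [0.5, 0.7, -0.1]
opening: 21.7
```

```bash
python3 g.py c24.png
```

```text
55.2 [645.70063679  92.27054023 165.48057015] 21.650465942812517 [ 0.52340577  0.7197958  -0.09767126] [-3.11969674e+00 -3.70207249e-01 -7.21692300e-05]
```

View pics/w.png

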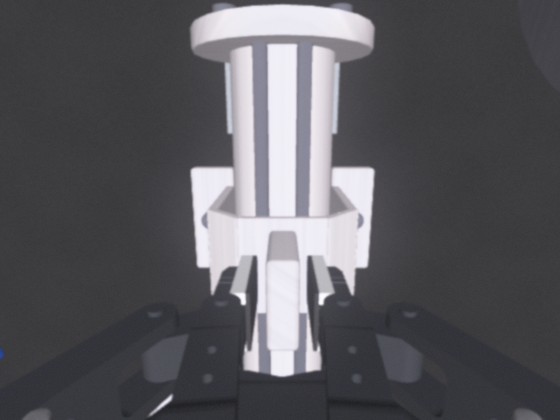

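Upright and centred. I'll open fully and retreat to an overview pose.

Request:
carry_out:
  moves: [0, 0, 0, 0, 0, 0, 0.3, 0, 0, 0, 0, 0, 0, 0, 0, 0, 0, 0, 0, 0, -0.4, 0, 0, 0, 0, 0, 0, -0.8, 0, 0, 0, 0, 0, 0, -1, 0, 0, 0, 0, 0, 0, -1, 0, 0, 0.03, 0, 0, 0, -1, 0, 0, 0.1, 0, 0, 0, -1, 0, 0, 0.22, 0, 0, 0, -1, 0, 0, 0.36, 0, 0, 0, -1, 0, 0, 0.46, 0, 0, 0, -1, 0, 0, 0.46, 0, 0, 0, -1]

```text
t: 56.55
tcp_pos: [649.1, 92.4, 312.0]
orientation: [3.119, 0.37, 0.021]
contact_force: [0.6, -0.3, 0.7]
opening: 85.2
```

Request:
carry_out:
  moves: [0.02, -0.08, 0.05, 0, 0, -0.045, -1, 0.02, -0.12, 0.1, 0, 0, -0.09, -1, 0.02, -0.16, 0.15, 0, 0, -0.135, -1, 0.02, -0.2, 0.15, 0, 0, -0.18, -1, 0.02, -0.25, 0.15, 0, 0, -0.225, -1, 0.02, -0.3, 0.15, 0, 0, -0.27, -1, 0.02, -0.31, 0.15, 0, 0, -0.315, -1, 0.02, -0.31, 0.15, 0, 0, -0.36, -1, 0.02, -0.31, 0.15, 0, 0, -0.405, -1, 0.02, -0.31, 0.15, 0, 0, -0.45, -1, 0.02, -0.31, 0.15, 0, 0, -0.495, -1, 0.02, -0.31, 0.15, 0, 0, -0.54, -1]

```text
t: 57.75
tcp_pos: [651.2, -0.7, 347.5]
orientation: [2.334, -2.102, -0.002]
contact_force: [0.7, 0.4, 0.3]
opening: 85.2
```

Request:
carry_out:
  moves: [0, 0, 0, 0, 0, -0.035, -1, 0, 0, 0, 0, 0, -0.035, -1, 0, 0, 0, 0, 0, -0.035, -1]

```text
t: 58.05
tcp_pos: [651.4, -0.7, 347.8]
orientation: [2.224, -2.218, -0.001]
contact_force: [-0.3, 1.3, -0.2]
opening: 85.2
```

Run:
```python
from h import *
import pickle
s,im=snap('wrist','w25.png');print(s['t'],s['tcp_pos'],s['orientation']);pickle.dump((s,im),open('w25.pkl','wb'))
snap('scene','s25.png');snap('side','d25.png')
```

```text
58.05 [651.42133008  -0.71744211 347.81848184] [ 2.22416777e+00 -2.21778013e+00 -1.25388277e-03]
```

View pics/w25.png

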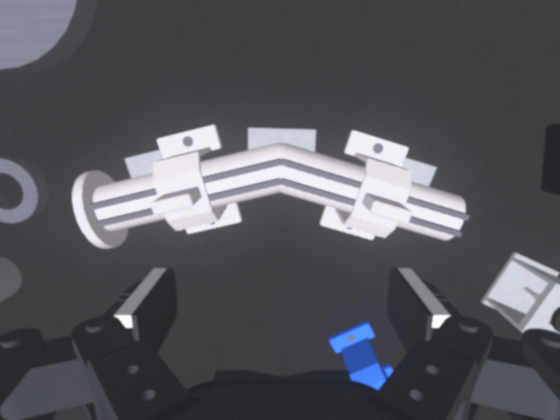

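View pics/s25.png

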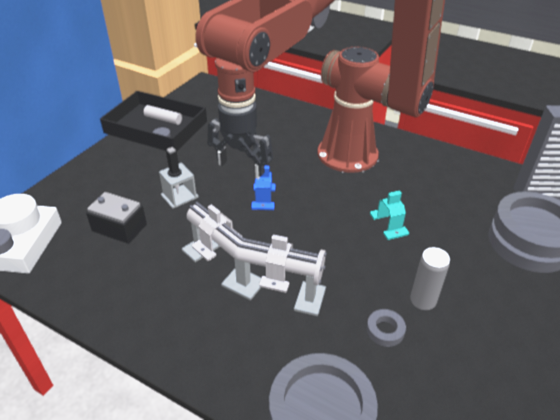

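View pics/d25.png

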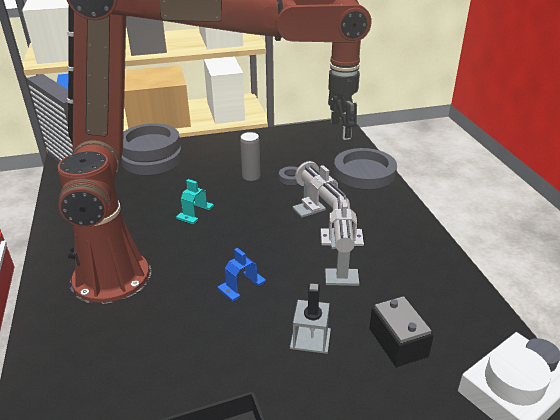

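Run:
```python
from fitpipe import *
import pickle
s,im=pickle.load(open('w25.pkl','rb'));P=campose(im,s)
p,c,_=fit(im,P,[668.5,0,-.026],tmax=60);print(p)
o=cv2.resize(im['frame'][:,:,::-1],None,fx=4,fy=4,interpolation=cv2.INTER_CUBIC)
for sd,x in(('a',95),('b',95)):
    for z,hx,hy,col in ((197,6,18,(0,0,255)),(89,58,34,(0,180,0))):
        q=[]
        for sx,sy in((1,1),(1,-1),(-1,-1),(-1,1)): q.append(proj(im,P,pts(p,sd,sx*hx,np.array([x+sy*hy]),z))[0])
        cv2.polylines(o,[np.int32((np.array(q)+.5)*4)],True,col,1)
cv2.imwrite('pics/o25.png',np.hstack([o[480:960,540:940],o[480:960,1280:1680]]))
```

```text
[ 6.70388077e+02  7.47394429e-04 -1.84613329e-02]
```

View pics/o25.png

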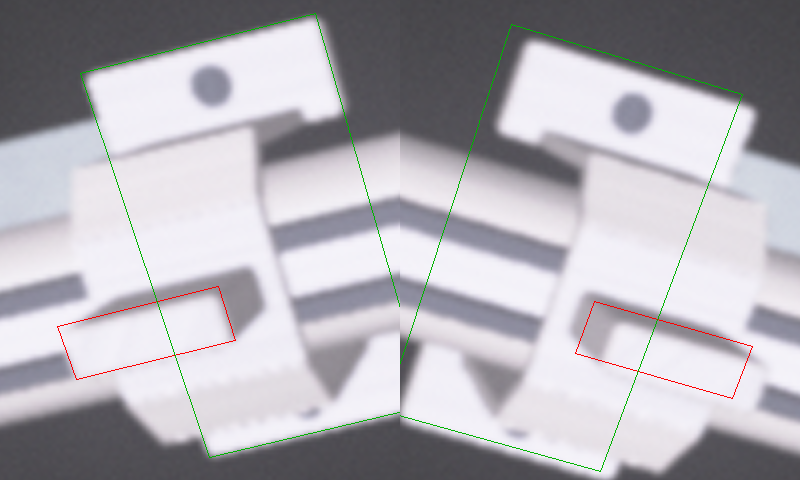

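Run:
```python
from h import *
print(status.get_state()['t'],workorder.hand_in())
```

```text
the job is handed in; nothing more can be done
58.2 None
```

The seam pass is done, the wand is back in its holder, both silver straps hang on the pipe, and the job was handed in at t = 58 s. `hand_in` reports no verdict, so the results below are from my own last pictures and force readings.

- **Seam pass:** I ran the wand tip down the channel from about 158–160 mm on the flanged half to 160 mm on the plain half, at about 4 cm/s. The tip stayed down the whole way, and the forces read after each stretch were under 2 N. One early position reading of the tip, from the two fixed cameras, was about 7 mm off the arm's own reading and the wrist view. I went by the arm and wrist, and the tip was in the channel in every later picture.
- **Wand:** It stands upright in its holder, tip down, and the gripper has let go of it.
- **Straps:** I found only two silver straps; the blue and turquoise look-alikes were left alone. One hangs about 95 mm out on the plain half and one about 95 mm out on the flanged half.
- **Strap mended:** The strap on the plain half tipped about 5° when first released. I gripped it again, centred it and opened the gripper slowly, and it then stood upright.
- **Last check:** The flanged-half strap matches its expected position. The plain-half strap sits about 5 mm farther out and 2–3 mm towards the robot, inside the tolerance.
- **Can, bearing and battery:** They look unmoved in the last pictures. The arm stood clear of everything at hand-in.

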